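# Hang the vial carrier on the swing-out drip hook

## Task

First push the orange two-pronged hook of the drip stand round on its post until it is fully out against its stop, over the stand's tray, while the carrier is still on the bench. Then hang the blue vial carrier by its steel handle on the hook, with the handle bar resting across both prongs behind their upturned tips, both vials still in it, and leave it hanging still and level with the hook still fully out. Leave the bottles and jars around standing where they are.

Things in the scene. Friction and masses are not known exactly. Their poses are not given: they have to be found in the camera images.
- stand: Drip stand, fixed to the bench; place, side and yaw vary. Origin on the bench on the axis of its upright steel post (radius 10 mm, top at z = 0.279). A grey drip tray 170 x 160 x 14 mm lies in front, its centre 118 mm from the post along the stand's -x. The hook swivels about the post.
- hook_arm (a joint): Swivel angle of the orange hook about the post's vertical axis (counter-clockwise from above), 0 to 1.57 rad. At 0 it points along the stand's +y; at 1.57 (fully out, end stop) along the stand's -x, over the tray. Starts at 0.3 to 0.8 and stays where it is left (friction about 0.2 N m). Push it with the closed fingers.
- hook_seat (a point): Orange hook: point midway between the prongs where the bar's axis rests, 118 mm from the post axis, z = 0.264. Frame turns with it: +y outward, z up, +x the trailing side to push on. One arm to a crossbar 45 mm out, then two 8 mm prongs at x = -32 and +32 mm, open between, sloping down to a seat 110 to 126 mm out (prong axis z = 0.255), tips turned up at 140 mm out (top z = 0.283).
- carrier: Loose blue plastic vial carrier, an open box 80 (x) x 120 (y) x 45 mm (z) with six cells, about 0.3 kg with its vials. Origin at the centre of its underside. A stiff steel arch of 10 mm round bar stands over it: uprights at y = -63 and +63 mm (outside the end walls), joined by a level bar along y at 160 mm height.
- handle_mid (a point): Middle of the carrier's handle bar, on the bar's axis, 160 mm above the carrier's underside; axes as the carrier's: the bar runs along y.
- vial1: Loose capped glass vial, 26 mm across, 62 mm high, standing in a corner cell of the carrier, its black cap 17 mm above the rim. Origin at the centre of its underside.
- vial2: The same, in the diagonally other corner cell of the carrier.
- wash_bottle: Bystander: white bottle with red cap, 56 mm across, 190 mm high, close behind the carrier (its +x side). Origin at its underside.
- lid_jar: Bystander: amber jar with black lid, 76 mm across, 110 mm high, in front of the carrier (its -x side). Origin at its underside.
- jug: Bystander: amber bottle with yellow cap, 84 mm across, 220 mm high, between stand and carrier. Origin at its underside.
- side_jar: Bystander: green glass jar with white lid, 64 mm across, 150 mm high, beside the stand's tray on the stand's -y side. Origin at its underside.

How it is judged:
By the outcome, as a careful person would: the job done as asked, in the order asked, and still so for the second after the job is handed in, with the robot touching nothing.
It also fails if it takes over 69 s, if anything falls off the work surface, if the arm or the gripper's body presses on something with over 40 N, if the wrist force passes 120 N, or if a joint passes its speed limit or range.

## Robot

A 6-joint arm with a two-finger parallel gripper is mounted at the origin on the work surface. World frame = base frame: x ahead of the robot, y to its left, z up, the work surface at z = 0. Lengths are in mm, angles in rad, forces in N, time in s.
With the tool pointing down it reaches from about 350 to 975 mm from the base axis. Payload 17.4 kg.
Tool frame: the origin (TCP) lies at the very end of the fingers, on their centre line; the grasp point (between the pads) lies pinch_z behind it (pinch_z is the distance from the TCP to the grasp point, in mm); z points along the fingers, y is the line along which they close (so a half turn about z gives the same grasp; the last joint's range is limited). The gripper opens to 85 mm and grips with 20 to 120 N. Pads are 22 mm wide; open, the fingers measure 114 mm over their backs; the gripper's body (76 mm by 85 mm) begins 54 mm behind the grasp point. The pads swing forward as they close: fully open they stand 13 mm farther back than shut.
Start: joints at [1.245, 0.116, 1.442, -0, 1.584, -0.038], TCP at [191.602, 647.241, 231.303] pointing down, gripper open.
Joint ranges: [-2.83, 2.83], [-0.83, 2.19], [0.07, 2.5], [-1.14, 4.28], [0.01, 3], [-2.97, 2.97]. Speed limits (rad/s): [1.89, 1.89, 2.22, 3.14, 3.14, 3.14].

## Interface

Orientations are given as [roll, pitch, yaw] about the fixed x, y, z axes, in that order (R = Rz(yaw) Ry(pitch) Rx(roll)).
In Python, from station import get_obs, snapshot, sign_off, pinch_z gives the robot as it stands.
- The arm moves only by the tool play_rows, never from a script. Its argument "commands" is a list of rows, each an object with "offset": the shift along the tool's x, y, z normalised to -1 to 1, where 1 is 0.2 m, a list of three; "yaw": the turn about the tool's z normalised to -1 to 1, where 1 is pi/2 rad. A call has 1 to 12 rows; each row shifts and turns the commanded pose from where the row before left it, along the tool's axes as they then stand; what a row does not reach is not made up. A row lasts 1/12 s, in which the tool goes at most 41.7 mm and 7.16 degrees, less where a joint would pass 70% of its speed; a pose out of reach is approached as far as the arm can. A call with a number of a shift or a turn outside -1 to 1 is refused whole. A call with a gripper value outside its range is refused whole. "grip" is the opening, from -1 (shut) to 1 (fully open), set as the call begins (left out, the last holds). The fingers move at their own pace and stop on an object; the grip force is fixed at half the most. Time passes only in rows, so rows that do not move let the fingers close. It gives the time, the measured TCP pose, the force, the opening and the grip force at its end, in the units of the state.
- get_obs(): the state, without advancing time (a new reading comes with each control period).
- snapshot(name): name is "side" or "top"; returns a dict with "frame" (400x640x3 uint8, blue, green, red), "K" (3x3 intrinsics, pixels), "camera_from_world" (4x4, takes a point from world to camera coordinates). Camera axes: x right, y down, z forward; pixel columns grow to the right and rows downward; lengths in mm; the calibration is good to about 2 mm. A picture is of the moment at which its call begins. There is no depth.
- sign_off(): hands the job in; it is judged then, once.
The state is a dict: "time_s": time; "qpos": joint angles; "qd": joint speeds; "effort": joint torques, N m; "tool_pos": TCP position; "ee_rot": TCP orientation; "contact_force": force on the tool from outside, world axes, zero at the start; "torque": the same for the moment, N m; "width": finger opening in mm; "finger_force": force on a finger pad.
Only numpy, scipy, OpenCV 4.12 (cv2) and the standard library are available. Lean on these libraries where they do the work, as an engineer would, in place of code of your own. Each camera call takes 0.05 s, during which the arm holds its last target. There are 200 camera calls.

## Working session

There is one attempt and no reset: what is moved stays moved. The work goes in short steps, Python scripts to look and compute and a tool call to move; the robot and the scene stay as the last step left them, time stands still between calls to the robot, and variables do not carry over. Pictures are saved under pics/ and viewed, at most 10 in all, crops included, and the job is handed in when it is done.

Besides the shell and the picture viewer there is one more tool, called after "Request:" as name(argument=value, ...), one argument or row to a line, values as JSON. play_rows: Moves the arm, as the interface text tells. Its arguments: {"type":"object","properties":{"commands":{"type":"array"},"grip":{"type":"number"}},"required":["commands"]}

```bash
mkdir -p pics; python3 - <<'E'
from station import *
import cv2,numpy as np
print(get_obs(),pinch_z)
for n in("side","top"):
    s=snapshot(n);cv2.imwrite(f"pics/{n}0.png",s["frame"]);print(s["K"],s["camera_from_world"])
E
```

```text
{'time_s': 0.0, 'qpos': array([ 1.24522603e+00,  1.16483708e-01,  1.44229179e+00,  1.84171452e-05,
        1.58400514e+00, -3.78157170e-02]), 'qd': array([ 0.00047643,  0.00052057,  0.00197849,  0.00036882,  0.00173889,
       -0.00031052]), 'effort': array([ 5.68443811e-04, -7.31954098e+01, -6.32520962e+01, -4.09970153e-05,
        5.93901277e-03, -3.81946882e-05]), 'tool_pos': array([191.51393204, 647.05105159, 230.54724025]), 'ee_rot': array([-3.14040621e+00, -6.33166614e-05,  2.85383827e+00]), 'contact_force': array([-0.3362104 , -0.55220896, -0.6375866 ]), 'torque': array([-0.02324935,  0.01789957, -0.01429001]), 'finger_force': 0.0, 'width': 85.31424952192432} 18.700000000000003
[[463.3385841    0.         321.76846   ]
 [  0.         463.3385841  197.45543668]
 [  0.           0.           1.        ]] [[-9.72953463e-01 -2.30809165e-01 -9.41739313e-03  5.57398783e+02]
 [-1.23659505e-01  5.54842624e-01 -8.22713796e-01  2.28235454e+02]
 [ 1.95115055e-01 -7.99297687e-01 -5.68377800e-01  1.04848374e+03]
 [ 0.00000000e+00  0.00000000e+00  0.00000000e+00  1.00000000e+00]]
[[427.02312639   0.         314.98939577]
 [  0.         427.02312639 199.34763442]
 [  0.           0.           1.        ]] [[ 1.29727396e-02 -9.99821306e-01  1.37500237e-02 -3.86898801e+01]
 [-9.97791353e-01 -1.38398756e-02 -6.49682564e-02  5.64945132e+02]
 [ 6.51469456e-02 -1.28768385e-02 -9.97792595e-01  1.37955390e+03]
 [ 0.00000000e+00  0.00000000e+00  0.00000000e+00  1.00000000e+00]]
```

View pics/side0.png

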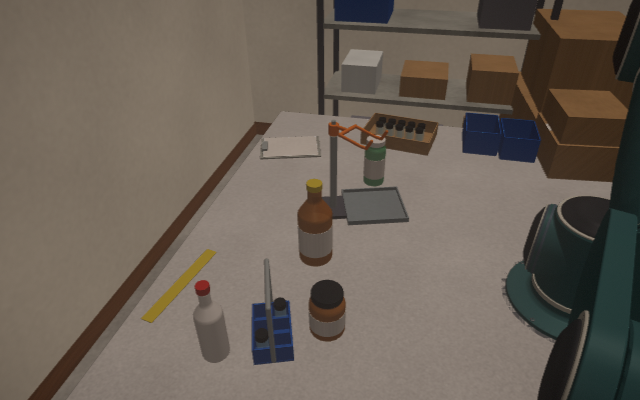

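View pics/top0.png

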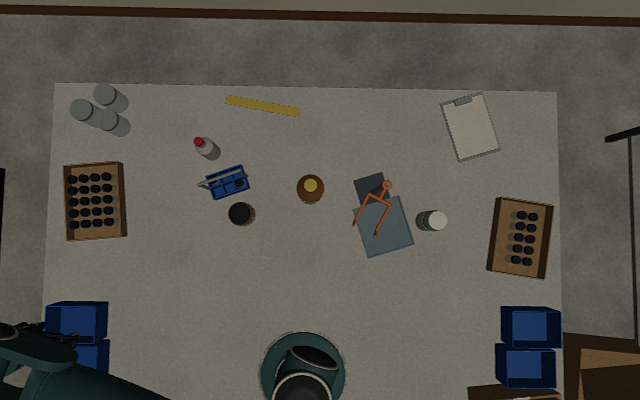

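Side view: post top (333,127), hook orange (333–383,128–145), carrier (272,330), handle bar around (268,265). Top view: hook and post near (387,184), carrier at (228,182), jug (311,188), lid jar (242,213). I'll enlarge these areas next.

```bash
cat > h.py <<'E'
import cv2,numpy as np
from station import *
def cam(s):
    M=s["camera_from_world"];R=M[:3,:3];return s["K"],R,-R.T@M[:3,3]
def ray(s,uv):
    K,R,c=cam(s);d=R.T@np.linalg.solve(K,np.array([uv[0],uv[1],1.]));return c,d/np.linalg.norm(d)
def onz(s,uv,z):
    c,d=ray(s,uv);return c+d*(z-c[2])/d[2]
def tri(s1,p1,s2,p2):
    (a,u),(b,v)=ray(s1,p1),ray(s2,p2)
    t=np.linalg.lstsq(np.stack([u,-v],1),b-a,rcond=None)[0]
    P,Q=a+t[0]*u,b+t[1]*v;return (P+Q)/2,np.linalg.norm(P-Q)
def proj(s,P):
    K,R,c=cam(s);q=K@(R@(np.array(P,float)-c));return q[:2]/q[2]
def crop(im,x,y,w,h,k):return cv2.resize(im[y:y+h,x:x+w],None,fx=k,fy=k,interpolation=cv2.INTER_CUBIC)
E
python3 - <<'E'
from h import *
a=cv2.imread("pics/side0.png");b=cv2.imread("pics/top0.png")
o=np.vstack([np.hstack([crop(b,340,165,80,60,5),crop(b,190,155,80,60,5)]),np.hstack([crop(a,320,110,80,60,5),crop(a,230,250,80,60,5)])])
cv2.imwrite("pics/c0.png",o)
E
```

```text
(no output)
```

View pics/c0.png

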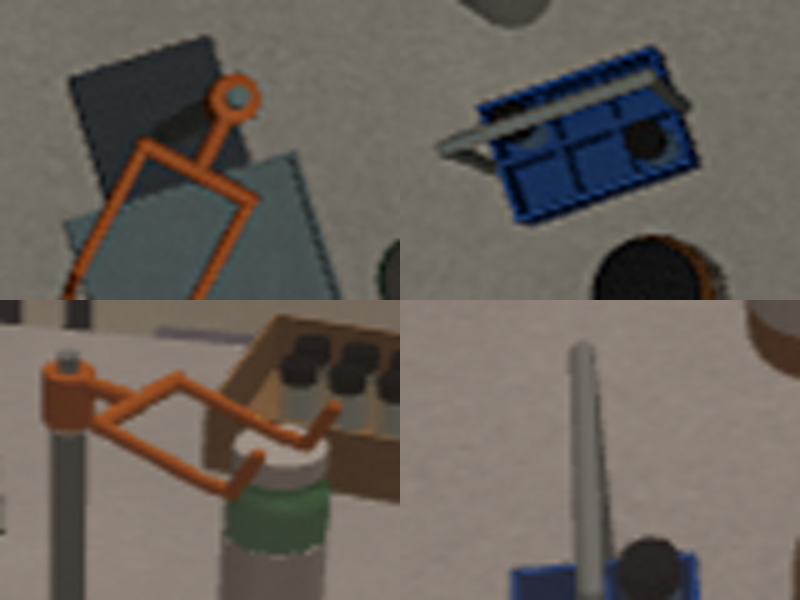

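```bash
python3 - <<'E'
from h import *
np.set_printoptions(precision=1,suppress=True)
S=snapshot("side");T=snapshot("top")
print("post",tri(T,(387.4,184.4),S,(333.6,121)))
print("barfar",tri(T,(241,171),S,(266.6,261)))
for p in[(198.6,184.6),(241,171)]:
    P=onz(T,p,160);print("bar160",P,proj(S,P),proj(S,P-[0,0,155]))
def mask(im,lo,hi):return cv2.morphologyEx(cv2.inRange(cv2.cvtColor(im,cv2.COLOR_BGR2HSV),lo,hi),cv2.MORPH_OPEN,np.ones((2,2)))
# blobs
for nm,s,box in(("top",T,(190,155,260,215)),("side",S,(230,280,310,370))):
    m=mask(s["frame"],(105,120,40),(125,255,255));k=np.zeros_like(m);x0,y0,x1,y1=box;k[y0:y1,x0:x1]=255;m&=k
    r=cv2.minAreaRect(cv2.findNonZero(m));print(nm,r,cv2.boxPoints(r))
    if nm=="top":
        for z in (0,45):print(z,[onz(T,p,z)for p in cv2.boxPoints(r)])
m=mask(T["frame"],(3,150,90),(14,255,255));m[:,:345]=0;m[:,420:]=0;m[:170]=0;m[245:]=0
pts=cv2.findNonZero(m)[:,0];print("orange top",len(pts),pts.min(0),pts.max(0));cv2.imwrite("pics/m.png",m)
m=mask(T["frame"],(85,20,60),(110,255,255));m[:,:345]=0;m[:,420:]=0;m[:185]=0;m[262:]=0
r=cv2.minAreaRect(cv2.findNonZero(m));print("tray",r);print([onz(T,p,14)for p in cv2.boxPoints(r)])
for n,p,z in(("wash",(199,142),190),("lidjar",(240,213),110),("jug",(311,186),220),("side",(434,220.5),150)):print(n,onz(T,p,z))
o=np.hstack([crop(T["frame"],340,170,80,100,5),crop(S["frame"],235,250,60,120,5)[:500]])[:600,:800]
cv2.imwrite("pics/c1.png",o)
E
```

```text
post (array([ 591.5, -221.4,  276.6]), np.float64(0.24343373311388222))
barfar (array([638.8, 191.1, 154.7]), np.float64(2.5628849014403694))
bar160 [594.9 313.2 160. ] [268.2 308.2] [274.1 362.4]
bar160 [636.9 189.9 160. ] [268.1 258.9] [273.5 311.6]
top ((227.80003356933594, 182.39999389648438), (24.6657657623291, 37.31486892700195), 71.56504821777344) [[206.2 176.6]
 [241.6 164.8]
 [249.4 188.2]
 [214.  200. ]]
0 [array([637.3, 330.6,   0. ]), array([678.4, 214.4,   0. ]), array([600.7, 186.7,   0. ]), array([559.8, 302.6,   0. ])]
45 [array([632.1, 319.6,  45. ]), array([671.9, 207.1,  45. ]), array([596.6, 180.3,  45. ]), array([557.1, 292.5,  45. ])]
side ((272.0724182128906, 328.8689880371094), (40.775333404541016, 39.52964782714844), 85.2363510131836) [[250.7 310.2]
 [290.1 306.9]
 [293.5 347.5]
 [254.1 350.8]]
orange top 284 [354 181] [392 238]
tray ((384.14947509765625, 227.5783233642578), (51.06468200683594, 47.54503631591797), 72.6459732055664)
[array([ 531.5, -159.2,   14. ]), array([ 580.2, -308.6,   14. ]), array([ 421. , -358.6,   14. ]), array([ 373.1, -210.1,   14. ])]
wash [715.5 308.1 190. ]
lidjar [514.6 198.  110. ]
jug [589.7 -16.8 220. ]
side [ 498.8 -383.4  150. ]
```

View pics/c1.png

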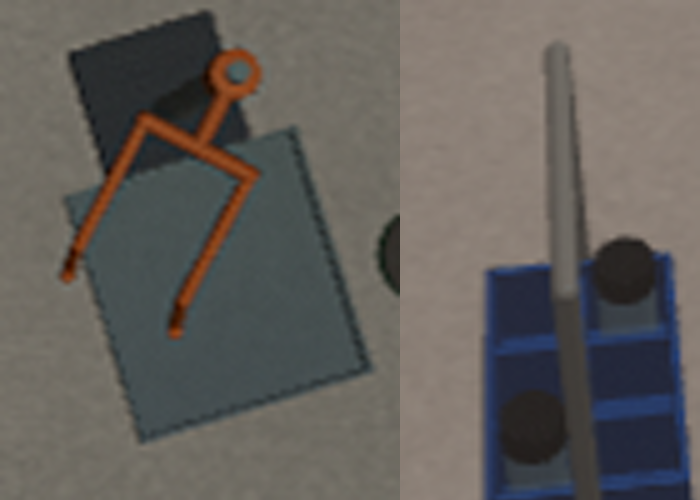

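Bar near end in the side view is at (268,309), which matches the 160 mm prediction. Top-view prong tips: (353.6,225) and (375.2,236.4).

```bash
python3 - <<'E'
from h import *
np.set_printoptions(precision=1,suppress=True)
S=snapshot("side");T=snapshot("top")
print(tri(T,(241,171),S,(266.8,259)),tri(T,(198.6,184.6),S,(268,309)))
A,B=onz(T,(353.6,225),281),onz(T,(375.2,236.4),281);print(A,B,tri(T,(353.6,225),S,(372.4,141)),tri(T,(375.2,236.4),S,(387,131)))
P=np.array([591.5,-221.4]);m=(A+B)[:2]/2-P
t=np.arctan2(m[1],m[0]);print("dir",np.degrees(t)%360,np.linalg.norm(m),np.linalg.norm(A-B))
out=np.radians(198.1)
# pusher centre in hook frame: x=+52 (trailing), y=105
rot=lambda a:P+105*np.array([np.cos(a),np.sin(a)])+52*np.array([np.sin(a),-np.cos(a)])
for a in np.linspace(t%(2*np.pi),out,6):print(np.degrees(a),rot(a))
print(P+118*np.array([np.cos(out),np.sin(out)]))
E
```

```text
(array([638.3, 190.4, 159.5]), np.float64(2.637008676547915)) (array([595.1, 313.7, 158.4]), np.float64(0.19765289112123993))
[ 481.5 -131.   281. ] [ 452.2 -188.5  281. ] (array([ 480.3, -131.4,  278. ]), np.float64(2.4928817663279697)) (array([ 451.9, -188.8,  279. ]), np.float64(0.48931429445503316))
dir 153.6742062743733 139.07116061842052 64.57512701915782
153.6742062743733 [ 520.5 -128.2]
162.55936501949864 [ 506.9 -140.3]
171.44452376462397 [ 495.4 -154.4]
180.32968250974932 [ 486.2 -170. ]
189.21484125487467 [ 479.5 -186.9]
198.1 [ 475.5 -204.6]
[ 479.3 -258.1]
```

Request:
play_rows(
  commands=[
    {"offset":[0,0,-0.045],"yaw":0.0756},
    {"offset":[0,0,-0.045],"yaw":0.0756},
    {"offset":[0,0,-0.045],"yaw":0.0756},
    {"offset":[0,0,-0.045],"yaw":0.0756},
    {"offset":[0,0,-0.045],"yaw":0.0756},
    {"offset":[0,0,-0.045],"yaw":0.0756},
    {"offset":[0,0,-0.045],"yaw":0.0756},
    {"offset":[0,0,-0.045],"yaw":0.0756},
    {"offset":[0,0,0],"yaw":0},
  ],
  grip=-1,
)

```text
time_s: 1.05
tool_pos: [191.7, 647.5, 305.2]
ee_rot: [3.14, -0.002, 1.898]
contact_force: [-0.6, 0.8, 0.4]
width: 0.3
finger_force: 0.0
```

Request:
play_rows(
  commands=[
    {"offset":[-0.1716,0.016,0]},
    {"offset":[-0.1716,0.016,0]},
    {"offset":[-0.1716,0.016,0]},
    {"offset":[-0.1716,0.016,0]},
    {"offset":[-0.1716,0.016,0]},
    {"offset":[-0.1716,0.016,0]},
    {"offset":[-0.1716,0.016,0]},
    {"offset":[-0.1716,0.016,0]},
    {"offset":[-0.1716,0.016,0]},
    {"offset":[-0.1716,0.016,0]},
    {"offset":[-0.1716,0.016,0]},
    {"offset":[-0.1716,0.016,0]},
  ],
)

```text
validation failed for argument at $.co...
```

Request:
play_rows(
  commands=[
    {"offset":[-0.1716,0.016,0]},
    {"offset":[-0.1716,0.016,0]},
    {"offset":[-0.1716,0.016,0]},
    {"offset":[-0.1716,0.016,0]},
    {"offset":[-0.1716,0.016,0]},
    {"offset":[-0.1716,0.016,0]},
    {"offset":[-0.1716,0.016,0]},
    {"offset":[-0.1716,0.016,0]},
    {"offset":[-0.1716,0.016,0]},
    {"offset":[-0.1716,0.016,0]},
    {"offset":[-0.1716,0.016,0]},
    {"offset":[0,0,0]},
  ],
)

```text
validation failed for argument at $.co...
```

Yaw is required in each row.

Request:
play_rows(
  commands=[
    {"offset":[-0.1716,0.016,0],"yaw":0},
    {"offset":[-0.1716,0.016,0],"yaw":0},
    {"offset":[-0.1716,0.016,0],"yaw":0},
    {"offset":[-0.1716,0.016,0],"yaw":0},
    {"offset":[-0.1716,0.016,0],"yaw":0},
    {"offset":[-0.1716,0.016,0],"yaw":0},
    {"offset":[-0.1716,0.016,0],"yaw":0},
    {"offset":[-0.1716,0.016,0],"yaw":0},
    {"offset":[-0.1716,0.016,0],"yaw":0},
    {"offset":[-0.1716,0.016,0],"yaw":0},
    {"offset":[-0.1716,0.016,0],"yaw":0},
    {"offset":[-0.1716,0.016,0],"yaw":0},
  ],
)

```text
time_s: 2.05
tool_pos: [362.7, 269.0, 302.9]
ee_rot: [3.141, -0.0, 1.909]
contact_force: [1.1, -0.7, -0.3]
width: 0.2
finger_force: 0.0
```

Request:
play_rows(
  commands=[
    {"offset":[-0.1716,0.016,0],"yaw":0},
    {"offset":[-0.1716,0.016,0],"yaw":0},
    {"offset":[-0.1716,0.016,0],"yaw":0},
    {"offset":[-0.1716,0.016,0],"yaw":0},
    {"offset":[-0.1716,0.016,0],"yaw":0},
    {"offset":[-0.1716,0.016,0],"yaw":0},
    {"offset":[-0.1716,0.016,0],"yaw":0},
    {"offset":[-0.1716,0.016,0],"yaw":0},
    {"offset":[-0.1716,0.016,0],"yaw":0},
    {"offset":[-0.1716,0.016,0],"yaw":0},
    {"offset":[-0.1716,0.016,0],"yaw":0},
    {"offset":[0,0,0],"yaw":0},
  ],
)

```text
time_s: 3.05
tool_pos: [520.4, -78.9, 301.8]
ee_rot: [-3.14, 0.0, 1.905]
contact_force: [0.6, 0.7, -0.1]
width: 0.2
finger_force: 0.0
```

Request:
play_rows(
  commands=[
    {"offset":[-0.1525,0.0035,0],"yaw":0},
    {"offset":[0,0,0.08],"yaw":0},
    {"offset":[0,0,0.08],"yaw":0},
    {"offset":[0,0,0.08],"yaw":0},
    {"offset":[0,0,0.08],"yaw":0},
    {"offset":[0,0,0],"yaw":0},
  ],
)

```text
time_s: 3.55
tool_pos: [528.8, -102.9, 235.6]
ee_rot: [-3.138, -0.002, 1.908]
contact_force: [-0.9, 0.4, -0.5]
width: 0.0
finger_force: 0.0
```

Request:
play_rows(
  commands=[
    {"offset":[-0.04,-0.041,0],"yaw":0},
    {"offset":[-0.041,-0.041,0],"yaw":0},
    {"offset":[-0.0175,-0.042,0],"yaw":0},
    {"offset":[-0.0175,-0.042,0],"yaw":0},
    {"offset":[-0.024,-0.039,0],"yaw":0},
    {"offset":[-0.024,-0.039,0],"yaw":0},
    {"offset":[-0.029,-0.0345,0],"yaw":0},
    {"offset":[-0.029,-0.0345,0],"yaw":0},
    {"offset":[-0.0345,-0.03,0],"yaw":0},
    {"offset":[-0.0345,-0.03,0],"yaw":0},
    {"offset":[0,0,0],"yaw":0},
  ],
)

```text
time_s: 4.47
tool_pos: [477.7, -184.2, 239.2]
ee_rot: [-3.141, 0.0, 1.903]
contact_force: [-0.3, -1.4, -0.3]
width: 0.0
finger_force: 0.0
```

Request:
play_rows(
  commands=[
    {"offset":[-0.03,-0.018,0],"yaw":0},
    {"offset":[-0.03,-0.018,0],"yaw":0},
    {"offset":[-0.03,-0.008,0],"yaw":0},
    {"offset":[0,0,0],"yaw":0},
  ],
)

```text
time_s: 4.8
tool_pos: [475.9, -203.6, 239.2]
ee_rot: [-3.141, 0.0, 1.903]
contact_force: [0.6, -0.4, -0.5]
width: -0.0
finger_force: 0.0
```

Request:
play_rows(
  commands=[
    {"offset":[-0.012,0,0],"yaw":0},
    {"offset":[0,0,0],"yaw":0},
  ],
)

```text
time_s: 4.97
tool_pos: [476.8, -205.1, 239.2]
ee_rot: [-3.141, -0.0, 1.904]
contact_force: [-0.4, 0.3, 0.4]
width: -0.1
finger_force: 0.1
```

Request:
play_rows(
  commands=[
    {"offset":[-0.015,0,0],"yaw":0},
    {"offset":[0,0,0],"yaw":0},
  ],
)

```text
time_s: 5.13
tool_pos: [477.8, -207.8, 239.3]
ee_rot: [-3.141, 0.0, 1.904]
contact_force: [-0.0, 0.8, -0.7]
width: -0.1
finger_force: 0.4
```

```bash
python3 - <<'E'
from h import *
T=snapshot("top");S=snapshot("side")
o=np.hstack([crop(T["frame"],340,170,80,100,5),crop(S["frame"],320,100,80,100,5)])
cv2.imwrite("pics/c2.png",o)
E
```

```text
(no output)
```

View pics/c2.png

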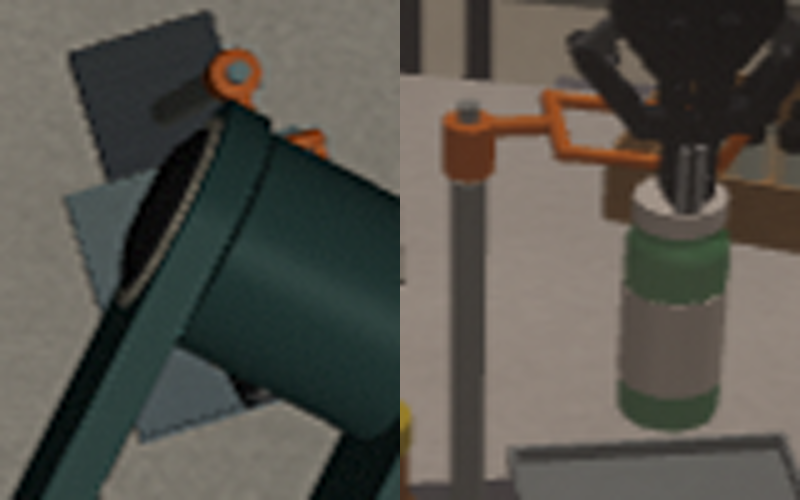

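The picture shows the fingers at the near prong, side-view (378,130), and the hook nearly out. I'll keep pushing until the stop shows up as force.

Request:
play_rows(
  commands=[
    {"offset":[-0.02,0,0],"yaw":0},
    {"offset":[0,0,0],"yaw":0},
  ],
)

```text
time_s: 5.4
tool_pos: [478.5, -209.8, 239.3]
ee_rot: [-3.141, -0.005, 1.905]
contact_force: [-9.3, 18.7, 4.3]
width: -0.2
finger_force: 10.3
```

Request:
play_rows(
  commands=[
    {"offset":[-0.015,0,0],"yaw":0},
    {"offset":[0,0,0],"yaw":0},
  ],
)

```text
time_s: 5.57
tool_pos: [478.6, -210.3, 239.3]
ee_rot: [-3.14, -0.011, 1.906]
contact_force: [-21.5, 42.1, 10.2]
width: -0.0
finger_force: 23.5
```

Request:
play_rows(
  commands=[
    {"offset":[0.02,0,0],"yaw":0},
    {"offset":[0.09,0,0],"yaw":0},
    {"offset":[0.11,0,0],"yaw":0},
    {"offset":[0,0,-0.1],"yaw":0},
    {"offset":[0,0,-0.15],"yaw":0},
    {"offset":[0,0,-0.1],"yaw":0},
    {"offset":[0,0,0],"yaw":0},
  ],
)

```text
time_s: 6.15
tool_pos: [466.4, -173.0, 314.0]
ee_rot: [3.137, 0.004, 1.904]
contact_force: [0.7, 0.0, 1.3]
width: 0.1
finger_force: 0.0
```

Request:
play_rows(
  commands=[
    {"offset":[0.1466,0.1173,0],"yaw":0},
    {"offset":[0.1466,0.1173,0],"yaw":0},
    {"offset":[0.1466,0.1173,0],"yaw":0},
    {"offset":[0.1466,0.1173,0],"yaw":0},
    {"offset":[0.1466,0.1173,0],"yaw":0},
    {"offset":[0.1466,0.1173,0],"yaw":0},
    {"offset":[0.1466,0.1173,0],"yaw":0},
    {"offset":[0.1466,0.1173,0],"yaw":0},
    {"offset":[0.1466,0.1173,0],"yaw":0},
    {"offset":[0.1466,0.1173,0],"yaw":0},
    {"offset":[0.1466,0.1173,0],"yaw":0},
    {"offset":[0,0,0],"yaw":0},
  ],
  grip=0.2,
)

```text
time_s: 7.15
tool_pos: [605.0, 221.4, 307.2]
ee_rot: [-3.14, -0.001, 1.907]
contact_force: [-0.8, -0.4, 0.5]
width: 51.1
finger_force: 0.0
```

```bash
python3 - <<'E'
from h import *
np.set_printoptions(precision=1,suppress=True)
T=snapshot("top");S=snapshot("side");o=get_obs();print(o["tool_pos"],o["ee_rot"],proj(T,o["tool_pos"]),proj(S,o["tool_pos"]))
cv2.imwrite("pics/c3.png",np.hstack([crop(T["frame"],350,170,80,100,5),crop(S["frame"],230,200,80,100,5)]))
E
```

```text
[604.2 217.5 308. ] [-3.1  0.   1.9] [221.  175.9] [274.4 209.2]
```

View pics/c3.png

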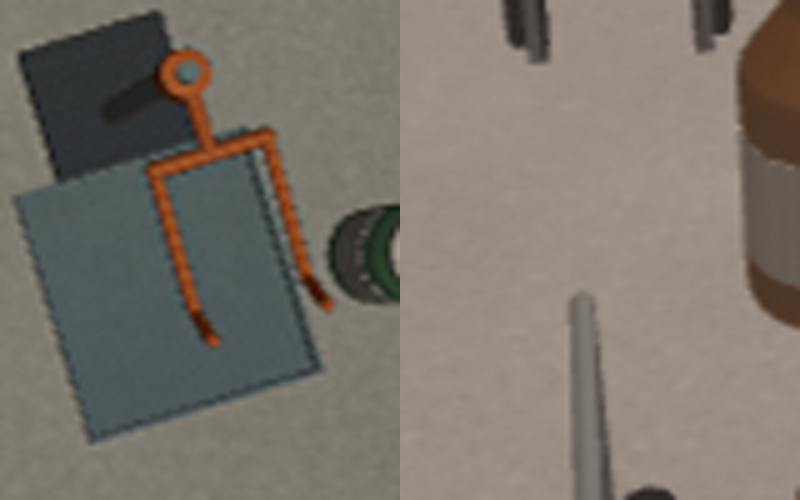

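The hook is fully out: tips at top-view (392.4,238.4) and (415.6,231.2), prongs parallel to the tray. Next is the grasp.

Request:
play_rows(
  commands=[
    {"offset":[0.143,0.1145,0],"yaw":0},
    {"offset":[0,0,0.15],"yaw":0},
    {"offset":[0,0,0.15],"yaw":0},
    {"offset":[0,0,0.15],"yaw":0},
    {"offset":[0,0,0.1],"yaw":0},
    {"offset":[0,0,0],"yaw":0},
    {"offset":[0,0,0],"yaw":0},
  ],
)

```text
time_s: 7.83
tool_pos: [616.1, 249.8, 199.2]
ee_rot: [-3.141, 0.0, 1.903]
contact_force: [0.9, -0.8, 0.7]
width: 51.1
finger_force: 0.0
```

```bash
python3 - <<'E'
from h import *
np.set_printoptions(precision=1,suppress=True)
T=snapshot("top");S=snapshot("side");o=get_obs();print(o["tool_pos"],o["ee_rot"],o["contact_force"])
A,B=onz(T,(392.4,238.4),281),onz(T,(415.6,231.2),281);P=np.array([591.5,-221.4]);m=(A+B)[:2]/2-P
t=np.arctan2(m[1],m[0]);print(A,B,np.degrees(t)%360,np.linalg.norm(m),np.linalg.norm(A-B),"perp",np.degrees(np.arctan2(*(A-B)[1::-1])))
print("seat",P+118*m/np.linalg.norm(m))
cv2.imwrite("pics/c4.png",np.hstack([crop(T["frame"],180,140,80,100,5),crop(S["frame"],230,230,80,100,5)]))
E
```

```text
[616.9 250.5 201.7] [3.1 0.  1.9] [-0.3  0.6  1. ]
[ 447.5 -234.2  281. ] [ 467.3 -295.9  281. ] 198.0091200936531 141.04741559668787 64.81463480747922 perp 107.80385368302139
seat [ 479.3 -257.9]
```

View pics/c4.png

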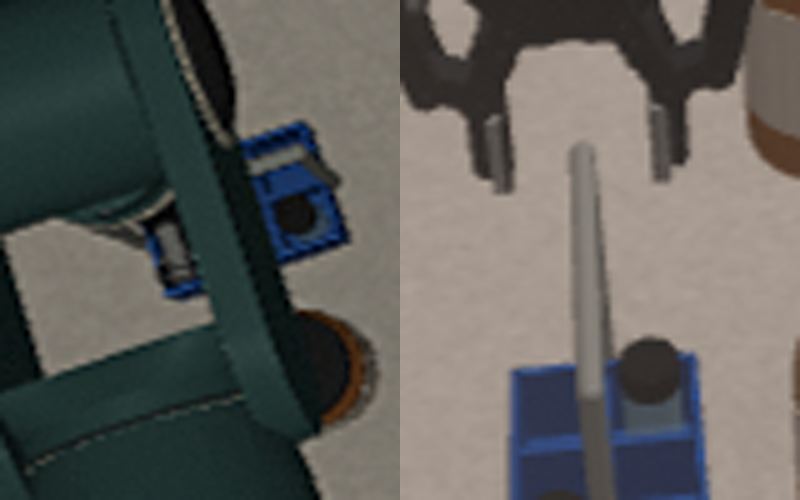

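The fingers straddle the bar, side-view pads at x≈330 and x≈362 with the bar at 347. I'll go down and close.

Request:
play_rows(
  commands=[
    {"offset":[0,0,0.1],"yaw":0},
    {"offset":[0,0,0.1],"yaw":0},
    {"offset":[0,0,0.1],"yaw":0},
    {"offset":[0,0,0],"yaw":0},
    {"offset":[0,0,0],"yaw":0},
  ],
)

```text
time_s: 8.35
tool_pos: [616.6, 250.9, 140.5]
ee_rot: [3.141, 0.0, 1.904]
contact_force: [-1.1, 0.4, 0.6]
width: 51.3
finger_force: 0.0
```

Request:
play_rows(
  commands=[
    {"offset":[0,0,0],"yaw":0},
    {"offset":[0,0,0],"yaw":0},
    {"offset":[0,0,0],"yaw":0},
    {"offset":[0,0,0],"yaw":0},
    {"offset":[0,0,0],"yaw":0},
    {"offset":[0,0,0],"yaw":0},
    {"offset":[0,0,0],"yaw":0},
    {"offset":[0,0,0],"yaw":0},
  ],
  grip=-1,
)

```text
time_s: 9.02
tool_pos: [617.0, 251.1, 140.8]
ee_rot: [3.139, 0.0, 1.904]
contact_force: [2.8, -0.3, 6.8]
width: 8.0
finger_force: 58.5
```

Request:
play_rows(
  commands=[
    {"offset":[0,0,-0.05],"yaw":0},
    {"offset":[0,0,-0.1],"yaw":0},
    {"offset":[0,0,-0.1],"yaw":0},
    {"offset":[0,0,0],"yaw":0},
    {"offset":[0,0,0],"yaw":0},
  ],
)

```text
time_s: 9.43
tool_pos: [616.6, 251.1, 190.2]
ee_rot: [3.14, -0.0, 1.904]
contact_force: [-0.3, -0.0, -3.4]
width: 7.9
finger_force: 58.5
```

Request:
play_rows(
  commands=[
    {"offset":[0,0,-0.06],"yaw":0},
    {"offset":[0,0,-0.12],"yaw":0},
    {"offset":[0,0,-0.12],"yaw":0},
    {"offset":[0,0,-0.12],"yaw":0},
    {"offset":[0,0,-0.12],"yaw":0},
    {"offset":[0,0,-0.12],"yaw":0},
    {"offset":[0,0,-0.12],"yaw":0},
    {"offset":[0,0,-0.12],"yaw":0},
    {"offset":[0,0,-0.1],"yaw":0},
    {"offset":[0,0,-0.04],"yaw":0},
    {"offset":[0,0,0],"yaw":0},
    {"offset":[0,0,0],"yaw":0},
  ],
)

```text
time_s: 10.43
tool_pos: [616.4, 251.0, 396.0]
ee_rot: [-3.14, 0.0, 1.904]
contact_force: [-0.6, 0.2, -2.4]
width: 8.0
finger_force: 58.6
```

```bash
python3 - <<'E'
from h import *
np.set_printoptions(precision=1,suppress=True)
S=snapshot("side");o=get_obs();print(o["tool_pos"],o["ee_rot"],o["contact_force"],o["torque"])
t=o["tool_pos"];u=proj(S,t).astype(int);print(u)
y=np.array([-.327,.945,0]);xx=np.array([.945,.327,0])
for dz in(18.7,):
  for s in(-63,63):print("bar end",proj(S,t+s*y+[0,0,dz]))
for a,b in((-40,-60),(40,-60),(40,60),(-40,60)):print("rim",proj(S,t+a*xx+b*y+[0,0,18.7-115]))
x0,y0=max(0,u[0]-60),max(0,u[1]-40);print(x0,y0);cv2.imwrite("pics/c5.png",crop(S["frame"],x0,y0,120,115,5))
E
```

```text
[616.3 251.  395.3] [-3.1 -0.   1.9] [ 0.3  0.  -3.3] [0. 0. 0.]
[257 176]
bar end [256.6 147.3]
bar end [255.3 188.1]
rim [284.1 202.3]
rim [240.1 205.1]
rim [236.8 248.3]
rim [286.6 244.7]
197 136
```

View pics/c5.png

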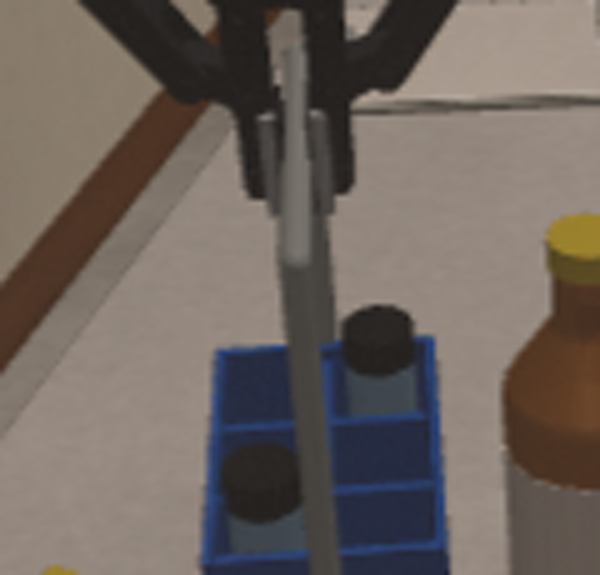

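The lifted carrier is level and both vials are in it. Its rim corners in the side view, (283.6,203.6), (240.4,206) and (238,248), match the prediction.

Request:
play_rows(
  commands=[
    {"offset":[-0.02,-0.0186,0],"yaw":0},
    {"offset":[-0.04,-0.0371,0],"yaw":0},
    {"offset":[-0.06,-0.0557,0],"yaw":0},
    {"offset":[-0.06,-0.0557,0],"yaw":0},
    {"offset":[-0.06,-0.0557,0],"yaw":0},
    {"offset":[-0.06,-0.0557,0],"yaw":0},
    {"offset":[-0.06,-0.0557,0],"yaw":0},
    {"offset":[-0.06,-0.0557,0],"yaw":0},
    {"offset":[-0.06,-0.0557,0],"yaw":0},
    {"offset":[-0.06,-0.0557,0],"yaw":0},
    {"offset":[-0.06,-0.0557,0],"yaw":0},
    {"offset":[-0.06,-0.0557,0],"yaw":0},
  ],
)

```text
time_s: 11.48
tool_pos: [542.9, 84.7, 397.3]
ee_rot: [3.141, 0.0, 1.904]
contact_force: [0.3, -0.6, -3.1]
width: 8.1
finger_force: 58.6
```

Request:
play_rows(
  commands=[
    {"offset":[-0.06,-0.0557,0],"yaw":0},
    {"offset":[-0.06,-0.0557,0],"yaw":0},
    {"offset":[-0.06,-0.0557,0],"yaw":0},
    {"offset":[-0.06,-0.0557,0],"yaw":0},
    {"offset":[-0.06,-0.0557,0],"yaw":0},
    {"offset":[-0.06,-0.0557,0],"yaw":0},
    {"offset":[-0.06,-0.0557,0],"yaw":0},
    {"offset":[-0.06,-0.0557,0],"yaw":0},
    {"offset":[-0.06,-0.0557,0],"yaw":0},
    {"offset":[-0.06,-0.0557,0],"yaw":0},
    {"offset":[-0.06,-0.0557,0],"yaw":0},
    {"offset":[-0.06,-0.0557,0],"yaw":0},
  ],
)

```text
time_s: 12.48
tool_pos: [463.4, -94.8, 397.3]
ee_rot: [3.141, 0.0, 1.904]
contact_force: [-0.1, 0.5, -3.1]
width: 7.7
finger_force: 58.6
```

Request:
play_rows(
  commands=[
    {"offset":[-0.06,-0.0557,0],"yaw":0},
    {"offset":[-0.06,-0.0557,0],"yaw":0},
    {"offset":[-0.06,-0.0557,0],"yaw":0},
    {"offset":[-0.06,-0.0557,0],"yaw":0},
    {"offset":[-0.06,-0.0557,0],"yaw":0},
    {"offset":[-0.06,-0.0557,0],"yaw":0},
    {"offset":[-0.06,-0.0557,0],"yaw":0},
    {"offset":[-0.06,-0.0557,0],"yaw":0},
    {"offset":[-0.06,-0.0557,0],"yaw":0},
    {"offset":[-0.06,-0.0557,0],"yaw":0},
    {"offset":[-0.06,-0.0557,0],"yaw":0},
    {"offset":[-0.06,-0.0557,0],"yaw":0},
  ],
)

```text
time_s: 13.48
tool_pos: [384.1, -273.9, 397.5]
ee_rot: [3.141, -0.001, 1.905]
contact_force: [0.8, 4.6, -2.3]
width: 7.9
finger_force: 59.6
```

Request:
play_rows(
  commands=[
    {"offset":[-0.04,-0.0371,0],"yaw":0},
    {"offset":[-0.02,-0.0186,0],"yaw":0},
    {"offset":[0,0,0],"yaw":0},
    {"offset":[0,0,0],"yaw":0},
    {"offset":[0,0,0],"yaw":0},
  ],
)

```text
time_s: 13.9
tool_pos: [378.2, -288.2, 398.3]
ee_rot: [-3.141, 0.001, 1.903]
contact_force: [-4.5, 0.5, 7.8]
width: 7.9
finger_force: 60.0
```

The carrier's path may have brushed the near prong tip, so I'll check.

```bash
python3 - <<'E'
from h import *
np.set_printoptions(precision=1,suppress=True)
S=snapshot("side");T=snapshot("top");o=get_obs();print(o["tool_pos"],o["ee_rot"],o["contact_force"],o["torque"])
cv2.imwrite("pics/c6.png",np.hstack([crop(S["frame"],320,80,100,125,4),crop(T["frame"],340,170,100,125,4)]))
E
```

```text
[ 378.3 -288.1  398.4] [-3.1  0.   1.9] [-5.4  0.2  7.1] [0.3 1.  0.3]
```

View pics/c6.png

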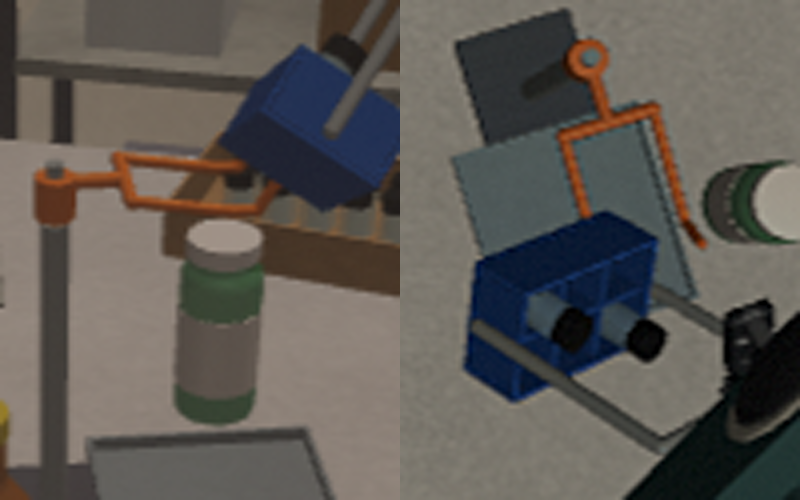

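The box did hit the prong tip. It is swung about 40° about its bar and leaning on the tip, but both vials are still in. The hook still lies along the tray, and I'll re-measure it later. I'll lift clear gently and measure the tilt from the blue mask.

Request:
play_rows(
  commands=[
    {"offset":[0,0,-0.03],"yaw":0},
    {"offset":[0,0,-0.03],"yaw":0},
    {"offset":[0,0,-0.03],"yaw":0},
    {"offset":[0,0,-0.03],"yaw":0},
    {"offset":[0,0,-0.03],"yaw":0},
    {"offset":[0,0,-0.03],"yaw":0},
    {"offset":[0,0,-0.03],"yaw":0},
    {"offset":[0,0,-0.03],"yaw":0},
    {"offset":[0,0,-0.03],"yaw":0},
    {"offset":[0,0,-0.03],"yaw":0},
    {"offset":[0,0,0],"yaw":0},
    {"offset":[0,0,0],"yaw":0},
  ],
)

```text
time_s: 15.0
tool_pos: [378.6, -288.5, 457.5]
ee_rot: [3.141, 0.0, 1.904]
contact_force: [-0.3, 0.0, -2.8]
width: 8.0
finger_force: 58.4
```

```bash
cat >> h.py <<'E'
def hsv(s,lo,hi,box):
    m=cv2.inRange(cv2.cvtColor(s["frame"],cv2.COLOR_BGR2HSV),lo,hi);k=np.zeros_like(m);x0,y0,x1,y1=map(int,box);k[max(0,y0):y1,max(0,x0):x1]=255
    return m&k
def blob(s,c,r=90):
    m=hsv(s,(105,120,30),(125,255,255),(c[0]-r,c[1]-r,c[0]+r,c[1]+r))
    n,l,st,ce=cv2.connectedComponentsWithStats(m);i=1+np.argmax(st[1:,4]);return ce[i],st[i]
def swing(T,S,yaw,t):
    """box centre in the carrier frame relative to the bar"""
    a,_=blob(T,proj(T,t));b,st=blob(S,proj(S,t-[0,0,120]))
    P,e=tri(T,a,S,b);d=P-t-[0,0,18.7]
    return np.array([d@[np.sin(yaw),-np.cos(yaw),0],d@[np.cos(yaw),np.sin(yaw),0],d[2]]),e,a,b
E
python3 - <<'E'
from h import *
np.set_printoptions(precision=1,suppress=True)
S=snapshot("side");T=snapshot("top");o=get_obs();print(o["tool_pos"],o["contact_force"],o["torque"])
print(swing(T,S,o["ee_rot"][2],o["tool_pos"]))
for n,s in(("T",T),("S",S)):
  c=proj(s,o["tool_pos"]);_,st=blob(s,c if n=="T" else proj(s,o["tool_pos"]-[0,0,120]));print(n,c,st)
  cv2.imwrite(f"pics/r{n}.png",s["frame"])
E
```

```text
[ 378.5 -288.4  456.9] [ 0.3 -0.1 -3.7] [-0.3  0.1 -0. ]
(array([138.5,  84.6,  84.6]), np.float64(68.71249324390674), array([387.1, 241.4]), array([363.8,  12.6]))
T [432.  271.8] [ 362  223   49   43 1188]
S [428.3  47.2] [335   5  58  18 909]
```

```bash
python3 - <<'E'
from h import *
np.set_printoptions(precision=1,suppress=True)
T=snapshot("top");S=snapshot("side");o=get_obs();t=o["tool_pos"];yaw=o["ee_rot"][2]
m=hsv(S,(105,120,30),(125,255,255),(320,28,440,150))
n,l,st,ce=cv2.connectedComponentsWithStats(m);print(st[1:][st[1:,4]>60],ce[1:][st[1:,4]>60])
a,_=blob(T,proj(T,t));i=1+np.argmax(st[1:,4])
P,e=tri(T,a,S,ce[i]);d=P-t-[0,0,18.7];print(d@[np.sin(yaw),-np.cos(yaw),0],d@[np.cos(yaw),np.sin(yaw),0],d[2],e)
cv2.imwrite("pics/c7.png",np.hstack([crop(S["frame"],330,15,110,150,4),crop(T["frame"],345,200,90,150,4)]))
E
```

```text
[[380  69  47  36 690]] [[404.8  85.8]]
78.57691776478137 65.39726503540356 -84.59024941769054 22.56057504486533
```

View pics/c7.png

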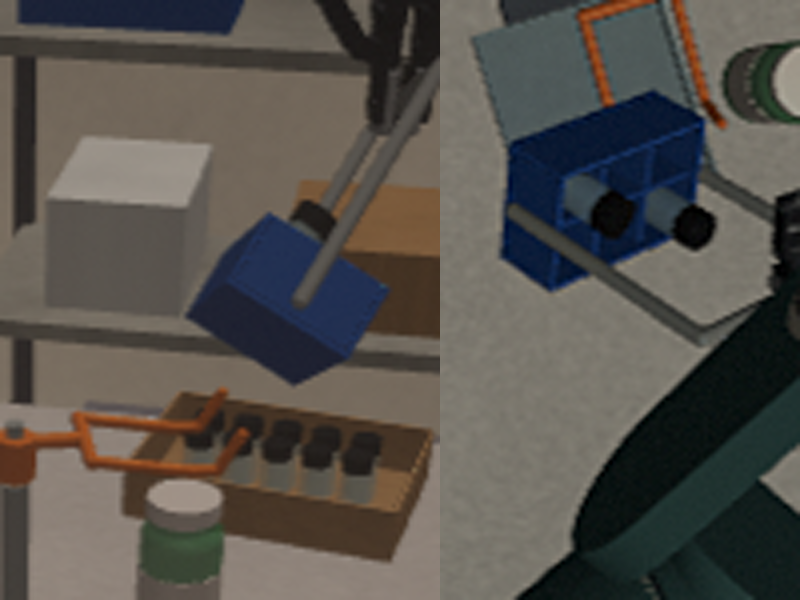

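The last allowed view shows the carrier level along its bar but swung about 40° toward the post, held by pad friction. Both vials are seated and the hook is still out. From here I measure by numbers only.

```bash
python3 - <<'E'
from h import *
np.set_printoptions(precision=1,suppress=True)
T=snapshot("top");S=snapshot("side");o=get_obs();t=o["tool_pos"];yaw=o["ee_rot"][2];b=t+[0,0,18.7]
L=lambda P:np.array([(P-b)@[np.sin(yaw),-np.cos(yaw),0],(P-b)@[np.cos(yaw),np.sin(yaw),0],(P-b)[2]])
P,e=tri(T,(363,252.5),S,(405.5,90));print(L(P),e,np.degrees(np.arctan2(L(P)[0],-L(P)[2])))
# box corner seen in both: bottom inner near / bottom outer near
for n,tp,sp in(("upper inner near",((510-440)/4+345,200+140/4),(330+270/4,15+213/4)),("lower outer near",((548-440)/4+345,200+290/4),(330+386/4,15+290/4))):
    P,e=tri(T,tp,S,sp);print(n,L(P),e)
# model: box outline for tilt phi
X=np.array([np.sin(yaw),-np.cos(yaw),0]);Y=np.array([np.cos(yaw),np.sin(yaw),0])
for ph in(30,40,50):
    p=np.radians(ph);dn=X*np.sin(p)-np.array([0,0,1])*np.cos(p);ri=X*np.cos(p)+np.array([0,0,1])*np.sin(p)
    print(ph,[(proj(T,b+dn*h+ri*s+Y*60),proj(S,b+dn*h+ri*s+Y*60)) for h,s in((115,40),(160,40),(115,-40),(160,-40))])
E
```

```text
[ 83.2 127.4 -70.5] 2.0085495000939737 49.723248592960005
upper inner near [115.  123.5 -21.9] 23.02619383204372
lower outer near [ 33.7 122.2 -69.2] 0.33258584062693775
30 [(array([388.2, 240.1]), array([393.7,  83. ])), (array([382.3, 231. ]), array([383. ,  99.4])), (array([394.3, 266.4]), array([421.1,  97.9])), (array([388.4, 256.6]), array([410.1, 113.6]))]
40 [(array([387.8, 235.3]), array([388.9,  76. ])), (array([381.3, 223.7]), array([375.6,  91. ])), (array([392. , 258.7]), array([412.9,  96. ])), (array([385.7, 246.8]), array([399.6, 110.2]))]
50 [(array([388. , 231.6]), array([385.5,  68. ])), (array([381. , 217.6]), array([369.9,  81. ])), (array([390.2, 251.5]), array([405.3,  92.7])), (array([383.6, 237.7]), array([389.9, 104.9]))]
```

```bash
python3 - <<'E'
from h import *
np.set_printoptions(precision=1,suppress=True)
T=snapshot("top");S=snapshot("side");o=get_obs();t=o["tool_pos"];yaw=o["ee_rot"][2];b=t+[0,0,18.7]
X=np.array([np.sin(yaw),-np.cos(yaw),0]);Y=np.array([np.cos(yaw),np.sin(yaw),0])
for yy in(60,80,100,125):
  for dz in(0,48):print(yy,dz,proj(T,b+Y*yy+[0,0,dz]),proj(S,b+Y*yy+[0,0,dz]))
L=lambda P:np.array([(P-b)@X,(P-b)@Y,(P-b)[2]])
# corners seen in both: box outer-near rim, box bottom-outer near (side 295,384), far points
q=lambda x,y:((x-440)/4+345,200+y/4);r=lambda x,y:(330+x/4,15+y/4)
for n,a,c in(("near rim outer",q(548,290),r(386,290)),("near rim inner",q(512,145),r(270,213)),("near bottom outer?",q(502,256),r(350,358)),("near bottom inner",q(510,150),r(188,317)),("upright end",q(512,210),r(302,300)),("cap front",q(612,214),r(312,216))):
  P,e=tri(T,a,S,c);print(n,L(P),e)
E
```

```text
60 0 [408.6 281.5] [437.1  46.7]
60 48 [414.  284.5] [440.   24.4]
80 0 [400.  284.4] [439.9  49.4]
80 48 [404.9 287.6] [442.9  26.8]
100 0 [391.3 287.4] [442.7  52.2]
100 48 [395.8 290.6] [445.9  29.3]
125 0 [380.5 291.1] [446.5  55.9]
125 48 [384.4 294.5] [449.8  32.6]
near rim outer [ 33.7 122.2 -69.3] 0.33258584062693775
near rim inner [113.4 122.9 -22.3] 20.16208861416732
near bottom outer? [  56.2  139.  -100.9] 1.7751009147890586
near bottom inner [129.1 113.1 -83.8] 24.60711527145425
upright end [ 83.2 127.5 -70.6] 2.0085495000939737
cap front [ 66.5  76.5 -42.1] 0.40051098151401865
```

Both views show the carrier swung about 37° about its bar and about 36° about the pinch axis. It is still gripped mid-bar with the vials in. I'll take it to clear bench near (400,340), right it against the bench, set it down and regrasp.

Request:
play_rows(
  commands=[
    {"offset":[0.02,0.008,0],"yaw":0},
    {"offset":[0.04,0.016,0],"yaw":0},
    {"offset":[0.06,0.023,0],"yaw":0},
    {"offset":[0.08,0.031,0],"yaw":0},
    {"offset":[0.08,0.031,0],"yaw":0},
    {"offset":[0.08,0.031,0],"yaw":0},
    {"offset":[0.08,0.031,0],"yaw":0},
    {"offset":[0.08,0.031,0],"yaw":0},
    {"offset":[0.08,0.031,0],"yaw":0},
    {"offset":[0.08,0.031,0],"yaw":0},
    {"offset":[0.08,0.031,0],"yaw":0},
    {"offset":[0.08,0.031,0],"yaw":0},
  ],
)

```text
time_s: 16.4
tool_pos: [384.7, -106.5, 457.5]
ee_rot: [3.141, 0.0, 1.904]
contact_force: [-0.1, -0.1, -2.8]
width: 7.9
finger_force: 58.5
```

Request:
play_rows(
  commands=[
    {"offset":[0.08,0.031,0],"yaw":0},
    {"offset":[0.08,0.031,0],"yaw":0},
    {"offset":[0.08,0.031,0],"yaw":0},
    {"offset":[0.08,0.031,0],"yaw":0},
    {"offset":[0.08,0.031,0],"yaw":0},
    {"offset":[0.08,0.031,0],"yaw":0},
    {"offset":[0.08,0.031,0],"yaw":0},
    {"offset":[0.08,0.031,0],"yaw":0},
    {"offset":[0.08,0.031,0],"yaw":0},
    {"offset":[0.08,0.031,0],"yaw":0},
    {"offset":[0.08,0.031,0],"yaw":0},
    {"offset":[0.08,0.031,0],"yaw":0},
  ],
)

```text
time_s: 17.4
tool_pos: [391.8, 99.0, 457.5]
ee_rot: [3.141, -0.0, 1.904]
contact_force: [0.3, 0.2, -3.1]
width: 8.0
finger_force: 58.5
```

Request:
play_rows(
  commands=[
    {"offset":[0.08,0.031,0],"yaw":0},
    {"offset":[0.08,0.031,0],"yaw":0},
    {"offset":[0.08,0.031,0],"yaw":0},
    {"offset":[0.08,0.031,0],"yaw":0},
    {"offset":[0.08,0.031,0],"yaw":0},
    {"offset":[0.08,0.031,0],"yaw":0},
    {"offset":[0.08,0.031,0],"yaw":0},
    {"offset":[0.08,0.031,0],"yaw":0},
    {"offset":[0.08,0.031,0],"yaw":0},
    {"offset":[0.06,0.024,0],"yaw":0},
    {"offset":[0.04,0.016,0],"yaw":0},
    {"offset":[0.02,0.008,0],"yaw":0},
  ],
)

```text
time_s: 18.4
tool_pos: [399.2, 278.7, 457.2]
ee_rot: [-3.141, -0.0, 1.905]
contact_force: [-0.4, -1.1, -4.2]
width: 7.9
finger_force: 58.5
```

Request:
play_rows(
  commands=[
    {"offset":[0,0,0.06],"yaw":0},
    {"offset":[0,0,0.12],"yaw":0},
    {"offset":[0,0,0.12],"yaw":0},
    {"offset":[0,0,0.12],"yaw":0},
    {"offset":[0,0,0.12],"yaw":0},
    {"offset":[0,0,0.12],"yaw":0},
    {"offset":[0,0,0.12],"yaw":0},
    {"offset":[0,0,0.12],"yaw":0},
    {"offset":[0,0,0.12],"yaw":0},
    {"offset":[0,0,0.06],"yaw":0},
    {"offset":[0,0,0],"yaw":0},
    {"offset":[0,0,0],"yaw":0},
  ],
)

```text
time_s: 19.4
tool_pos: [399.7, 277.5, 242.0]
ee_rot: [3.142, 0.0, 1.904]
contact_force: [0.0, -0.5, -2.1]
width: 7.9
finger_force: 58.7
```

```bash
cat > meas.py <<'E'
from h import *
np.set_printoptions(precision=1,suppress=True)
T=snapshot("top");S=snapshot("side");o=get_obs();t=o["tool_pos"];yaw=o["ee_rot"][2];b=t+[0,0,18.7]
print(t,o["contact_force"],o["width"])
X=np.array([np.sin(yaw),-np.cos(yaw),0]);Y=np.array([np.cos(yaw),np.sin(yaw),0])
L=lambda P:np.array([(P-b)@X,(P-b)@Y,(P-b)[2]])
for n,s in(("T",T),("S",S)):
    c=proj(s,t-[0,0,100]+40*X+40*Y);m=hsv(s,(105,120,30),(125,255,255),(c[0]-70,c[1]-70,c[0]+70,c[1]+70))
    k,l,st,ce=cv2.connectedComponentsWithStats(m);i=1+np.argmax(st[1:,4]);mm=(l==i).astype(np.uint8)
    h=cv2.convexHull(cv2.findNonZero(mm));print(n,"c",c,"stat",st[i],ce[i],"poly",cv2.approxPolyDP(h,2.5,True)[:,0].tolist())
    # black caps next to the box
    d=cv2.inRange(cv2.cvtColor(s["frame"],cv2.COLOR_BGR2HSV),(0,0,0),(180,110,48));k,l,q,e=cv2.connectedComponentsWithStats(d)
    for j in range(1,k):
        if 25<q[j,4]<400 and abs(e[j]-ce[i]).max()<45:print("  dark",q[j],e[j])
E
python3 meas.py
```

```text
[400.1 277.8 243.1] [-0.5  0.2 -2.6] 7.95192470506852
T c [193.1 242.5] stat [153 214  48  25 510] [177.9 224.9] poly [[200, 238], [157, 238], [153, 224], [193, 214], [199, 223]]
  dark [182 225  28  39 337] [196.  244.3]
S c [361.1 338.9] stat [ 317  312   59   73 1655] [344.9 354.1] poly [[361, 384], [317, 360], [325, 312], [366, 340], [375, 362]]
  dark [341 318  25  19 249] [353.5 326.7]
```

Request:
play_rows(
  commands=[
    {"offset":[0.1,0,0.05],"yaw":0},
    {"offset":[0.1,0,0.1],"yaw":0},
    {"offset":[0,0,0.1],"yaw":0},
    {"offset":[0,0,0.1],"yaw":0},
    {"offset":[0,0,0.05],"yaw":0},
    {"offset":[0,0,0.02],"yaw":0},
    {"offset":[0,0,0],"yaw":0},
    {"offset":[0,0,0],"yaw":0},
  ],
)

```text
time_s: 20.17
tool_pos: [387.1, 315.6, 158.8]
ee_rot: [3.14, -0.0, 1.903]
contact_force: [-0.0, 0.9, -3.0]
width: 7.8
finger_force: 58.7
```

Request:
play_rows(
  commands=[
    {"offset":[0,0,0.03],"yaw":0},
    {"offset":[0,0,0.02],"yaw":0},
    {"offset":[0,0,0],"yaw":0},
  ],
)

```text
time_s: 20.42
tool_pos: [386.5, 315.2, 146.7]
ee_rot: [-3.141, 0.0, 1.904]
contact_force: [-0.5, -0.5, -2.6]
width: 8.1
finger_force: 58.6
```

Request:
play_rows(
  commands=[
    {"offset":[0,0,0.03],"yaw":0},
    {"offset":[0,0,0],"yaw":0},
  ],
)

```text
time_s: 20.58
tool_pos: [386.5, 315.3, 140.5]
ee_rot: [-3.141, 0.0, 1.904]
contact_force: [0.2, 0.6, -2.2]
width: 8.1
finger_force: 58.8
```

Request:
play_rows(
  commands=[
    {"offset":[0,0,0.025],"yaw":0},
    {"offset":[0,0,0],"yaw":0},
  ],
)

```text
time_s: 20.75
tool_pos: [387.1, 315.4, 138.6]
ee_rot: [3.14, 0.0, 1.904]
contact_force: [-7.2, -8.7, 20.9]
width: 7.6
finger_force: 61.3
```

Request:
play_rows(
  commands=[
    {"offset":[0,0,0.02],"yaw":0},
    {"offset":[0,0,0],"yaw":0},
  ],
)

```text
time_s: 20.92
tool_pos: [387.8, 315.8, 136.9]
ee_rot: [3.137, -0.0, 1.904]
contact_force: [-10.5, -12.3, 40.5]
width: 7.7
finger_force: 65.9
```

```bash
python3 meas.py
```

```text
[387.8 315.9 137. ] [-11.1 -13.1  40.4] 7.8359449579606375
T c [190. 245.] stat [153 219  44  24 465] [175.8 229. ] poly [[196, 240], [157, 242], [153, 229], [189, 219], [194, 224]]
  dark [179 233  28  49 336] [192.  250.3]
S c [362.1 396.6] stat [327 369  26  31 346] [336.4 383.7] poly [[336, 399], [329, 399], [327, 369], [352, 383]]
  dark [356 375  14  14 133] [362.4 381.5]
  dark [342 384  17  16 179] [350.3 391.9]
```

Request:
play_rows(
  commands=[
    {"offset":[0.02,0,-0.01],"yaw":0},
    {"offset":[0.04,0,-0.002],"yaw":0},
    {"offset":[0.04,0,0],"yaw":0},
    {"offset":[0,0,0],"yaw":0},
  ],
)

```text
time_s: 21.35
tool_pos: [380.7, 335.7, 138.8]
ee_rot: [3.137, -0.001, 1.904]
contact_force: [-10.0, -9.0, 32.2]
width: 7.7
finger_force: 67.4
```

```bash
python3 meas.py
```

```text
[380.8 335.2 138.7] [-11.1  -8.8  33.4] 7.79725590510695
T c [183.7 247.1] stat [151 219  44  27 525] [175.6 230. ] poly [[194, 241], [186, 245], [154, 240], [151, 229], [188, 219]]
  dark [183 265  12  17  34] [189.  272.1]
S c [364.4 407. ] stat [327 371  27  29 438] [338.2 386.4] poly [[353, 384], [341, 399], [327, 398], [328, 371]]
  dark [356 377  15  16 149] [363.  384.4]
  dark [343 393  15   7  72] [350.  396.7]
```

Request:
play_rows(
  commands=[
    {"offset":[0.02,0.028,-0.01],"yaw":0},
    {"offset":[0.02,0.028,-0.01],"yaw":0},
    {"offset":[0.02,0.028,-0.009],"yaw":0},
    {"offset":[0,0,0],"yaw":0},
  ],
)

```text
time_s: 21.78
tool_pos: [393.4, 352.5, 144.0]
ee_rot: [3.137, -0.001, 1.904]
contact_force: [-4.4, -4.1, 26.3]
width: 8.2
finger_force: 67.6
```

Request:
play_rows(
  commands=[
    {"offset":[0.02,0.028,-0.009],"yaw":0},
    {"offset":[0.02,0.028,-0.008],"yaw":0},
    {"offset":[0.02,0.028,-0.007],"yaw":0},
    {"offset":[0,0,0],"yaw":0},
  ],
)

```text
time_s: 22.12
tool_pos: [405.1, 369.0, 147.0]
ee_rot: [3.139, -0.001, 1.904]
contact_force: [-0.4, -0.8, 10.3]
width: 8.0
finger_force: 66.7
```

```bash
python3 meas.py
```

```text
[404.8 368.6 146.9] [-0.5 -1.3 10.4] 7.982685207551557
T c [172.6 239.5] stat [160 218  33  28 401] [178.2 230.2] poly [[192, 242], [183, 245], [174, 242], [160, 225], [184, 218]]
  dark [190 229   6  14  28] [192.3 235.7]
  dark [184 238   8   8  38] [187.  241.5]
  dark [171 254  20  21  90] [179.6 262.7]
S c [347.1 419.6] stat [320 381  30  19 353] [332.  390.9] poly [[349, 387], [343, 399], [321, 398], [320, 381]]
  dark [350 380  15  16 179] [356.9 387.9]
```

Request:
play_rows(
  commands=[
    {"offset":[0.02,0.035,-0.003],"yaw":0},
    {"offset":[0.02,0.035,-0.003],"yaw":0},
    {"offset":[0.02,0.035,0],"yaw":0},
    {"offset":[0.02,0.035,0],"yaw":0},
    {"offset":[0,0,0],"yaw":0},
  ],
)

```text
time_s: 22.63
tool_pos: [426.3, 393.2, 147.3]
ee_rot: [3.14, -0.001, 1.904]
contact_force: [2.3, -0.1, 7.6]
width: 7.8
finger_force: 66.2
```

Request:
play_rows(
  commands=[
    {"offset":[0.02,0.035,0.003],"yaw":0},
    {"offset":[0.02,0.035,0.006],"yaw":0},
    {"offset":[0.02,0.035,0.008],"yaw":0},
    {"offset":[0,0,0],"yaw":0},
  ],
)

```text
time_s: 22.97
tool_pos: [442.1, 411.4, 143.5]
ee_rot: [3.14, -0.001, 1.904]
contact_force: [2.3, 0.8, 8.1]
width: 7.6
finger_force: 66.0
```

```bash
python3 meas.py
```

```text
[441.8 411.  143.7] [ 1.1 -0.5  7.2] 8.127535675276238
T c [160.  227.7] stat [160 217  26  16 243] [173.4 225. ] poly [[185, 227], [167, 232], [160, 224], [183, 217]]
  dark [131 204  37  33 352] [147.9 220.1]
  dark [147 232  16  18  40] [154.1 240.7]
  dark [178 234   9   8  53] [182.1 237.7]
  dark [163 248  17  24  90] [170.8 259.3]
S c [319.6 440.4] stat [310 393  30   7  57] [322.3 394.7] poly [[339, 393], [310, 399], [311, 394]]
  dark [350 387   5  13  42] [352.2 392.7]
```

Request:
play_rows(
  commands=[
    {"offset":[0.023,0.037,0.004],"yaw":0},
    {"offset":[0.023,0.037,0.004],"yaw":0},
    {"offset":[0.023,0.03,0.002],"yaw":0},
    {"offset":[0,0,0],"yaw":0},
  ],
)

```text
time_s: 23.4
tool_pos: [456.9, 431.5, 140.8]
ee_rot: [-3.141, -0.0, 1.904]
contact_force: [-0.4, -0.5, 3.1]
width: 7.8
finger_force: 65.4
```

Request:
play_rows(
  commands=[
    {"offset":[0,0,0],"yaw":0},
    {"offset":[0,0,0],"yaw":0},
    {"offset":[0,0,0],"yaw":0},
    {"offset":[0,0,0],"yaw":0},
    {"offset":[0,0,0],"yaw":0},
    {"offset":[0,0,0],"yaw":0},
  ],
  grip=-0.4,
)

```text
time_s: 23.9
tool_pos: [456.2, 430.2, 141.2]
ee_rot: [3.141, -0.0, 1.904]
contact_force: [1.4, 0.0, 0.1]
width: 25.8
finger_force: 0.0
```

Request:
play_rows(
  commands=[
    {"offset":[0,0,-0.1],"yaw":0},
    {"offset":[0,0,-0.1],"yaw":0},
    {"offset":[0,0,-0.2],"yaw":0},
    {"offset":[0,-0.2,-0.2],"yaw":0},
    {"offset":[0,-0.2,-0.2],"yaw":0},
    {"offset":[-0.2,-0.2,-0.2],"yaw":0},
    {"offset":[-0.2,0,-0.2],"yaw":0},
    {"offset":[-0.2,0,0],"yaw":0},
    {"offset":[-0.2,0,0],"yaw":0},
    {"offset":[-0.2,0,0],"yaw":0},
    {"offset":[-0.2,0,0],"yaw":0},
    {"offset":[0,0,0],"yaw":0},
  ],
  grip=0,
)

```text
time_s: 24.9
tool_pos: [449.0, 196.3, 333.9]
ee_rot: [3.141, 0.001, 1.899]
contact_force: [0.3, 0.0, 0.3]
width: 42.7
finger_force: 0.0
```

```bash
python3 - <<'E'
from h import *
np.set_printoptions(precision=1,suppress=True)
T=snapshot("top");S=snapshot("side");print(get_obs()["tool_pos"])
g=np.array([456.9,431.5,0]);c=proj(T,g+[0,0,45])
m=hsv(T,(105,120,30),(125,255,255),(c[0]-50,c[1]-35,c[0]+50,c[1]+35));k,l,st,ce=cv2.connectedComponentsWithStats(m);i=1+np.argmax(st[1:,4])
r=cv2.minAreaRect(cv2.findNonZero((l==i).astype(np.uint8)));bp=cv2.boxPoints(r);print(c,st[i],r)
Q=np.array([onz(T,p,45)for p in bp]);print(Q,Q.mean(0))
for e in(Q[1]-Q[0],Q[2]-Q[1]):print(np.linalg.norm(e),np.degrees(np.arctan2(e[1],e[0]))%180)
im=cv2.cvtColor(T["frame"],cv2.COLOR_BGR2HSV);d=cv2.inRange(im,(0,0,0),(180,110,48));k,l,q,e=cv2.connectedComponentsWithStats(d)
for j in range(1,k):
    if q[j,4]>12 and abs(e[j]-c).max()<40:print("dark",q[j],e[j],onz(T,e[j],62))
# predicted bar in top/side
for s in(-63,0,63):
    P=Q.mean(0)*[1,1,0]+np.array([-.327*s,.945*s,160]);print("bar",proj(T,P),proj(S,P))
# bar line: grey pixels: bright, low saturation inside the blue area
x0,y0=(c-[45,35]).astype(int);np.save("c.npy",T["frame"])
E
```

```text
[448.  200.1 333.8]
[169.3 230.8] [162 217  17   6  21] ((170.10000610351562, 219.80001831054688), (0.9486832022666931, 16.76007080078125), 71.56504821777344)
[[484.6 455.7  45. ]
 [502.2 405.8  45. ]
 [499.3 404.8  45. ]
 [481.8 454.6  45. ]] [492.  430.2  45. ]
52.85588827970669 109.3812137551085
3.0419985193285783 20.180052630839015
bar [178.  212.3] [304.5 342.9]
bar [157.3 219.1] [307.4 376.7]
bar [136.5 225.9] [310.7 415.8]
```

Request:
play_rows(
  commands=[
    {"offset":[-0.19,0,0],"yaw":0},
    {"offset":[-0.19,0,0],"yaw":0},
    {"offset":[-0.19,0,0],"yaw":0},
    {"offset":[-0.19,0,0],"yaw":0},
    {"offset":[-0.19,0,0],"yaw":0},
    {"offset":[-0.19,0,0],"yaw":0},
    {"offset":[0,0,0],"yaw":0},
  ],
)

```text
time_s: 25.58
tool_pos: [523.4, -17.7, 332.8]
ee_rot: [-3.14, 0.001, 1.901]
contact_force: [0.7, 0.6, -0.0]
width: 42.6
finger_force: 0.0
```

```bash
cat > car.py <<'E'
from h import *
np.set_printoptions(precision=1,suppress=True)
T=snapshot("top");S=snapshot("side");print(get_obs()["tool_pos"])
g=np.array([456.9,431.5,0]);c=proj(T,g+[0,0,45])
m=hsv(T,(105,120,30),(125,255,255),(c[0]-50,c[1]-35,c[0]+50,c[1]+35));k,l,st,ce=cv2.connectedComponentsWithStats(m)
r=cv2.minAreaRect(cv2.findNonZero(m));bp=cv2.boxPoints(r);print(c,st[1:][st[1:,4]>15],r)
Q=np.array([onz(T,p,45)for p in bp]);print(Q.mean(0))
for e in(Q[1]-Q[0],Q[2]-Q[1]):print(np.linalg.norm(e),np.degrees(np.arctan2(e[1],e[0]))%180)
im=cv2.cvtColor(T["frame"],cv2.COLOR_BGR2HSV);d=cv2.inRange(im,(0,0,0),(180,110,48));k,l,q,e=cv2.connectedComponentsWithStats(d)
for j in range(1,k):
    if q[j,4]>12 and abs(e[j]-c).max()<40:print("dark",q[j],e[j],onz(T,e[j],62))
for s in(-63,0,63):
    P=Q.mean(0)*[1,1,0]+np.array([-.327*s,.945*s,160]);print("bar pred",proj(T,P),proj(S,P))
x,y=(c-[44,22]).astype(int);v=im[y:y+44:1,x:x+64:1]
for row in v:print("".join("B" if 105<=h<=125 and s>120 else "#" if w<48 else "o" if (s<45 and w>75 and 0) else chr(97+min(25,int(w)//10)) for h,s,w in row))
E
python3 car.py
```

```text
[522.5 -14.  333.2]
[169.3 230.8] [[143 217  42  18 267]
 [146 230  43  22 482]] ((165.5500030517578, 233.6500244140625), (24.981990814208984, 41.10960388183594), 71.56504821777344)
[447.9 443.   45. ]
129.47606133701208 109.38268761432275
79.87855375891476 20.154399794962103
dark [173 227  14   2  26] [179.7 227.5] [468.1 393.7  62. ]
dark [146 230  10   5  29] [149.7 231.6] [454.  487.3  62. ]
dark [174 234   9   7  49] [177.6 237.1] [437.8 399.4  62. ]
dark [137 239   9   3  14] [141.3 240.4] [426.  512.4  62. ]
bar pred [173.1 227.4] [329.  354.4]
bar pred [152.3 234.2] [333.8 390. ]
bar pred [131.5 241.1] [339.3 431.3]
gkmllmmmmmmmmmmmmmmmmmmmlllmllllmmmmmmmlllllllmmmmmmmmmmlmmmmmmm
glmmlmllmmmmmmmmmmmmmlmlllmlmmlllllmmmmmmllllllmmmmmlmmmmmmmllmm
glnmlmlmmmmlmmmmllmmmmmllmmlmmmmmmmmmmmlllmllmmmllmmmmmlmmmmmmmm
ekmmmmmmmmmmmmmmllmllmmllmmmmmmmmmmmmmlllmmmmmmmmmmmmmmllllmmmmm
fkmmmmmmmmmmmmmmmmmmmmmmmmmmmmmmmmmmmmlllmlmmlllmmmmmmmmmmmmmmmm
fkmmlmmmmmmmlmmmmmmmlmmmmmmmmmmmmmmmmmmmmmmmmllllllmllmmmmmmmmmm
ekmllllmmmlllllllmmmlmmmmllmmmmmmlmmmmmmmllmmmmmmmmmmmmmmmmmmmmm
#jmmmmmmmmmll
[... 1691 characters left out ...]
#####efgBBBBBBBBBBBBBBBBBBBBBBBBBBBBBBBBBBBBBegiln
mmkijjiih##fffgghhijjiBBBBBBBBBBBBBBBBBBBBBBBBBBBBBBBBBBeghlnnmm
mmmljighijkllmnnnnnnnllBBBBBBBBBBBBBBBBBBBBBBBBBBBBBBeghknmmmmml
mmmmmmmmmmmmmmmmmmmmmnkBBBBBBBBBBBBBBBBBBBBBBBBBBBfghlnnmmmmmmmm
mmmmmmmmmmmmmmmmlmmmmnkBBBBBBBBBBBBBBBBBBBBBBBBfhilnnmmmmmmmmmmm
mmmmmmmmlllmmmmmmmmmmmkjBBBBBBBBBBBBBBBBBBBBfgjmnnnmmmllmmmlllmm
mmmmmmmmllmmmmmlmmmmmmlkBBBBBBBBBBBBBBBBB#gjmnmmmmmmmllllmmmmmmm
mmmmmmmlmmmmmmmmmmmmlmnkBBBBBBBBBBBBBB#gjmnnmmmmmmmmmmmlmmmmmmmm
mmmmmmmllmmmmmmmmlmmmmmkiBBBBBBBBBB#gjlnmmmmlmmmmmmmlmmmlmmmllmm
mmmmmmmllmmmlmlmmmlmmmmkjBBBBBBB#gjmonmllllllllmmmmmmmmllmmmllll
mmmmmmllmmmlllllmmlmmmmnjBBBffhjlmmmmmllllllmllllmmmmllllllllmmm
```

The pixel dump shows the carrier upright and flat with both caps in. The bar runs from (171,227.5) to (128,241) in the top view. Next I'll get its position from both views and re-check the hook.

```bash
python3 - <<'E'
from h import *
np.set_printoptions(precision=1,suppress=True)
T=snapshot("top");S=snapshot("side");o=get_obs();print(o["tool_pos"],o["ee_rot"])
a,b=onz(T,(171,227.5),160),onz(T,(128.3,241.2),160);m=(a+b)/2;print(a,b,m,np.linalg.norm(a-b),np.degrees(np.arctan2(*(b-a)[1::-1])))
print("side pred",proj(S,a),proj(S,b))
u,v=proj(S,a).astype(int);g=cv2.cvtColor(S["frame"],cv2.COLOR_BGR2GRAY)
for vv in range(v-8,v+30,6):print(vv,g[vv,u-14:u+15].tolist())
m=hsv(T,(3,150,90),(14,255,255),(345,170,430,245));p=cv2.findNonZero(m)[:,0];print(len(p),p.min(0),p.max(0),"low px",p[p[:,1]>=p[:,1].max()-1].mean(0),"right",p[p[:,0]>=p[:,0].max()-1].mean(0))
E
```

```text
[522.1 -12.8 333.5] [-3.1 -0.   1.9]
[468.1 389.6 160. ] [426.8 511.7 160. ] [447.4 450.7 160. ] 128.95204169703055 108.68841700500217
side pred [328.4 357.6] [338.3 437.8]
349 [128, 130, 133, 133, 132, 130, 127, 126, 129, 130, 130, 130, 129, 128, 128, 128, 128, 127, 127, 130, 131, 132, 131, 131, 132, 132, 131, 131, 130]
355 [130, 128, 127, 126, 126, 126, 127, 129, 130, 131, 129, 126, 125, 101, 94, 101, 106, 106, 114, 128, 132, 134, 132, 131, 130, 129, 129, 130, 129]
361 [125, 129, 132, 132, 130, 130, 132, 132, 131, 131, 132, 130, 104, 72, 82, 94, 103, 106, 103, 103, 124, 130, 129, 128, 127, 127, 128, 130, 132]
367 [128, 129, 129, 128, 129, 130, 131, 129, 129, 128, 129, 131, 117, 78, 68, 85, 96, 103, 105, 103, 110, 127, 131, 130, 129, 131, 131, 130, 129]
373 [129, 131, 131, 130, 128, 129, 131, 131, 129, 129, 129, 128, 115, 78, 57, 72, 88, 97, 105, 104, 100, 123, 130, 131, 130, 130, 131, 130, 128]
379 [129, 127, 128, 129, 131, 131, 131, 131, 130, 130, 129, 130, 117, 79, 61, 58, 75, 91, 98, 105, 104, 99, 122, 128, 129, 129, 131, 132, 131]
385 [132, 130, 128, 128, 128, 128, 127, 128, 129, 128, 129, 129, 116, 78, 61, 62, 62, 79, 92, 100, 105, 103, 101, 125, 132, 131, 130, 128, 129]
291 [379 180] [415 238] low px [392.  237.5] right [415.  230.5]
```

Request:
play_rows(
  commands=[
    {"offset":[0.192,0.034,0],"yaw":0},
    {"offset":[0.192,0.034,0],"yaw":0},
    {"offset":[0.192,0.034,0],"yaw":0},
    {"offset":[0.192,0.034,0],"yaw":0},
    {"offset":[0.192,0.034,0],"yaw":0},
    {"offset":[0.192,0.034,0],"yaw":0},
    {"offset":[0.192,0.034,0],"yaw":0},
    {"offset":[0.192,0.034,0],"yaw":0},
    {"offset":[0.192,0.034,0],"yaw":0},
    {"offset":[0.192,0.034,0],"yaw":0},
    {"offset":[0.192,0.034,0],"yaw":0},
    {"offset":[0.192,0.034,0],"yaw":0},
  ],
  grip=0.2,
)

```text
time_s: 26.78
tool_pos: [446.0, 451.4, 333.9]
ee_rot: [3.141, -0.0, 1.907]
contact_force: [0.4, -0.7, 0.1]
width: 51.1
finger_force: 0.0
```

Request:
play_rows(
  commands=[
    {"offset":[0,0,0],"yaw":0},
    {"offset":[0,0,0],"yaw":0},
    {"offset":[0,0,0.1],"yaw":0},
  ],
)

```text
time_s: 27.03
tool_pos: [447.8, 449.6, 317.2]
ee_rot: [3.137, -0.002, 1.906]
contact_force: [1.0, -0.5, 0.4]
width: 51.1
finger_force: 0.0
```

Request:
play_rows(
  commands=[
    {"offset":[0,0,0.15],"yaw":0},
    {"offset":[0,0,0.15],"yaw":0},
    {"offset":[0,0,0.15],"yaw":0},
    {"offset":[0,0,0.15],"yaw":0},
    {"offset":[0,0,0.1],"yaw":0},
    {"offset":[0,0,0.1],"yaw":0},
    {"offset":[0,0,0.065],"yaw":0},
    {"offset":[0,0,0],"yaw":0},
    {"offset":[0,0,0],"yaw":0},
  ],
)

```text
time_s: 27.78
tool_pos: [448.4, 448.0, 141.1]
ee_rot: [-3.142, 0.0, 1.904]
contact_force: [0.2, -0.2, 1.4]
width: 51.2
finger_force: 0.0
```

Request:
play_rows(
  commands=[
    {"offset":[0,0,0],"yaw":0},
    {"offset":[0,0,0],"yaw":0},
    {"offset":[0,0,0],"yaw":0},
    {"offset":[0,0,0],"yaw":0},
    {"offset":[0,0,0],"yaw":0},
    {"offset":[0,0,0],"yaw":0},
    {"offset":[0,0,0],"yaw":0},
    {"offset":[0,0,0],"yaw":0},
  ],
  grip=-1,
)

```text
time_s: 28.45
tool_pos: [448.9, 448.3, 141.8]
ee_rot: [3.14, -0.001, 1.904]
contact_force: [-2.6, -1.0, 5.9]
width: 8.1
finger_force: 58.5
```

Request:
play_rows(
  commands=[
    {"offset":[0,0,-0.05],"yaw":0},
    {"offset":[0,0,-0.1],"yaw":0},
    {"offset":[0,0,-0.14],"yaw":0},
    {"offset":[0,0,-0.14],"yaw":0},
    {"offset":[0,0,-0.14],"yaw":0},
    {"offset":[0,0,-0.14],"yaw":0},
    {"offset":[0,0,-0.14],"yaw":0},
    {"offset":[0,0,-0.14],"yaw":0},
    {"offset":[0,0,-0.14],"yaw":0},
    {"offset":[0,0,-0.14],"yaw":0},
    {"offset":[0,0,-0.14],"yaw":0},
    {"offset":[0,0,-0.14],"yaw":0},
  ],
)

```text
time_s: 29.45
tool_pos: [448.3, 447.7, 452.6]
ee_rot: [3.141, -0.0, 1.904]
contact_force: [0.9, -0.1, -2.8]
width: 8.1
finger_force: 58.6
```

Request:
play_rows(
  commands=[
    {"offset":[0,0,-0.06],"yaw":0},
    {"offset":[0,0,-0.03],"yaw":0},
    {"offset":[0,0,0],"yaw":0},
    {"offset":[-0.02,-0.0093,0],"yaw":0},
    {"offset":[-0.04,-0.0185,0],"yaw":0},
    {"offset":[-0.06,-0.0278,0],"yaw":0},
    {"offset":[-0.08,-0.0371,0],"yaw":0},
    {"offset":[-0.08,-0.0371,0],"yaw":0},
    {"offset":[-0.08,-0.0371,0],"yaw":0},
    {"offset":[-0.08,-0.0371,0],"yaw":0},
    {"offset":[-0.08,-0.0371,0],"yaw":0},
    {"offset":[-0.08,-0.0371,0],"yaw":0},
  ],
)

```text
time_s: 30.45
tool_pos: [434.7, 314.5, 468.0]
ee_rot: [-3.141, 0.0, 1.903]
contact_force: [0.8, -1.1, -2.6]
width: 7.9
finger_force: 58.6
```

Request:
play_rows(
  commands=[
    {"offset":[-0.08,-0.0371,0],"yaw":0},
    {"offset":[-0.08,-0.0371,0],"yaw":0},
    {"offset":[-0.08,-0.0371,0],"yaw":0},
    {"offset":[-0.08,-0.0371,0],"yaw":0},
    {"offset":[-0.08,-0.0371,0],"yaw":0},
    {"offset":[-0.08,-0.0371,0],"yaw":0},
    {"offset":[-0.08,-0.0371,0],"yaw":0},
    {"offset":[-0.08,-0.0371,0],"yaw":0},
    {"offset":[-0.08,-0.0371,0],"yaw":0},
    {"offset":[-0.08,-0.0371,0],"yaw":0},
    {"offset":[-0.08,-0.0371,0],"yaw":0},
    {"offset":[-0.08,-0.0371,0],"yaw":0},
  ],
)

```text
time_s: 31.45
tool_pos: [412.8, 104.3, 467.9]
ee_rot: [-3.141, 0.0, 1.903]
contact_force: [0.4, -0.2, -3.4]
width: 8.1
finger_force: 58.6
```

```bash
python3 - <<'E'
from h import *
np.set_printoptions(precision=1,suppress=True)
T=snapshot("top");S=snapshot("side");o=get_obs();t=o["tool_pos"];yaw=o["ee_rot"][2];b=t+[0,0,18.7];print(t,o["contact_force"])
X=np.array([np.sin(yaw),-np.cos(yaw),0]);Y=np.array([np.cos(yaw),np.sin(yaw),0])
H=np.array([b+sx*40*X+sy*60*Y-[0,0,h] for sx in(-1,1) for sy in(-1,1) for h in(115,160)])
for s in(T,S):
    q=np.array([proj(s,p)for p in H]);lo,hi=q.min(0),q.max(0);m=hsv(s,(105,120,30),(125,255,255),(lo[0]-25,lo[1]-25,hi[0]+25,hi[1]+25))
    x,y,w,h=cv2.boundingRect(m);print("pred",lo,hi,"seen",x,y,x+w,y+h)
E
```

```text
[412.8 103.5 468.3] [-0.4  0.5 -3.1]
pred [231.9 228.4] [290.1 275.7] seen 273 230 289 263
pred [364.2 141.1] [424.  198.6] seen 368 141 425 197
```

Request:
play_rows(
  commands=[
    {"offset":[-0.02,-0.0093,0],"yaw":0},
    {"offset":[-0.04,-0.0185,0],"yaw":0},
    {"offset":[-0.06,-0.0278,0],"yaw":0},
    {"offset":[-0.078,-0.036,0],"yaw":0},
    {"offset":[-0.078,-0.036,0],"yaw":0},
    {"offset":[-0.078,-0.036,0],"yaw":0},
    {"offset":[-0.078,-0.036,0],"yaw":0},
    {"offset":[-0.078,-0.036,0],"yaw":0},
    {"offset":[-0.078,-0.036,0],"yaw":0},
    {"offset":[-0.078,-0.036,0],"yaw":0},
    {"offset":[-0.078,-0.036,0],"yaw":0},
    {"offset":[-0.078,-0.036,0],"yaw":0},
  ],
)

```text
time_s: 32.55
tool_pos: [395.4, -75.2, 468.3]
ee_rot: [-3.141, -0.0, 1.904]
contact_force: [0.1, -0.2, -3.2]
width: 8.1
finger_force: 58.6
```

Request:
play_rows(
  commands=[
    {"offset":[-0.078,-0.036,0],"yaw":0},
    {"offset":[-0.078,-0.036,0],"yaw":0},
    {"offset":[-0.078,-0.036,0],"yaw":0},
    {"offset":[-0.078,-0.036,0],"yaw":0},
    {"offset":[-0.078,-0.036,0],"yaw":0},
    {"offset":[-0.078,-0.036,0],"yaw":0},
    {"offset":[-0.078,-0.036,0],"yaw":0},
    {"offset":[-0.078,-0.036,0],"yaw":0},
    {"offset":[-0.078,-0.036,0],"yaw":0},
    {"offset":[-0.078,-0.036,0],"yaw":0},
    {"offset":[-0.078,-0.036,0],"yaw":0},
    {"offset":[-0.06,-0.0278,0],"yaw":0},
  ],
)

```text
time_s: 33.55
tool_pos: [375.3, -276.7, 468.1]
ee_rot: [-3.141, -0.0, 1.904]
contact_force: [0.8, -0.5, -3.3]
width: 8.0
finger_force: 58.6
```

Request:
play_rows(
  commands=[
    {"offset":[-0.04,-0.0185,0],"yaw":0},
    {"offset":[-0.02,-0.0093,0],"yaw":0},
    {"offset":[0,0,0],"yaw":0},
    {"offset":[0,0,0],"yaw":0},
    {"offset":[0,0,0],"yaw":0},
  ],
)

```text
time_s: 33.97
tool_pos: [374.6, -288.1, 468.7]
ee_rot: [3.141, 0.0, 1.904]
contact_force: [-0.2, -0.5, -3.2]
width: 7.8
finger_force: 58.6
```

Request:
play_rows(
  commands=[
    {"offset":[-0.018,0,0.05],"yaw":0.011},
    {"offset":[-0.018,0,0.1],"yaw":0},
    {"offset":[0,0,0.12],"yaw":0},
    {"offset":[0,0,0.12],"yaw":0},
    {"offset":[0,0,0.12],"yaw":0},
    {"offset":[0,0,0.12],"yaw":0},
    {"offset":[0,0,0.12],"yaw":0},
    {"offset":[0,0,0.08],"yaw":0},
    {"offset":[0,0,0.05],"yaw":0},
    {"offset":[0,0,0.03],"yaw":0},
    {"offset":[0,0,0],"yaw":0},
    {"offset":[0,0,0],"yaw":0},
  ],
)

```text
time_s: 34.97
tool_pos: [376.9, -295.5, 287.2]
ee_rot: [3.141, 0.001, 1.886]
contact_force: [0.8, -0.1, -2.7]
width: 7.9
finger_force: 58.6
```

```bash
cat > chk.py <<'E'
from h import *
np.set_printoptions(precision=1,suppress=True)
T=snapshot("top");S=snapshot("side");o=get_obs();t=o["tool_pos"];yaw=o["ee_rot"][2];b=t+[0,0,18.7];print(t,np.degrees(yaw),o["contact_force"])
X=np.array([np.sin(yaw),-np.cos(yaw),0]);Y=np.array([np.cos(yaw),np.sin(yaw),0])
r=t[:2]-[591.5,-221.4];print("out",-r@[.9505,.3107],"lat",r@[-.3107,.9505])
for off in(0,5):
  H=np.array([b+sx*40*X+(sy*60+off)*Y-[0,0,h] for sx in(-1,1) for sy in(-1,1) for h in(115,160)])
  for s in(T,S):
    q=np.array([proj(s,p)for p in H]);lo,hi=q.min(0),q.max(0);m=hsv(s,(105,120,30),(125,255,255),(lo[0]-20,lo[1]-20,hi[0]+20,hi[1]+20))
    x,y,w,h=cv2.boundingRect(m);print("pred",lo,hi,"seen",x,y,x+w,y+h)
m=hsv(T,(3,150,90),(14,255,255),(345,170,430,245));p=cv2.findNonZero(m)[:,0];print("hook",len(p),p.min(0),p.max(0))
m=hsv(S,(3,150,90),(14,255,255),(320,110,420,160));p=cv2.findNonZero(m)[:,0];print("hook side",len(p),p.min(0),p.max(0))
E
python3 chk.py
```

```text
[ 377.  -295.6  287.7] 108.08691464660474 [ 0.   0.5 -3.2]
out 226.93509274104338 lat -3.919949252826261
pred [380.8 242.3] [432.1 282.6] seen 383 247 424 283
pred [396.3 134.8] [438.  172.2] seen 400 136 439 167
pred [379.2 242.8] [430.4 283.1] seen 383 247 424 283
pred [396.7 135.6] [438.6 173.2] seen 400 136 439 167
hook 293 [379 180] [415 238]
hook side 347 [329 112] [391 135]
```

Request:
play_rows(
  commands=[
    {"offset":[0,0.02,0],"yaw":0},
    {"offset":[0,0.04,0],"yaw":0},
    {"offset":[0,0.06,0],"yaw":0},
    {"offset":[0,0.06,0],"yaw":0},
    {"offset":[0,0.06,0],"yaw":0},
    {"offset":[0,0.06,0],"yaw":0},
    {"offset":[0,0.06,0],"yaw":0},
    {"offset":[0,0.06,0],"yaw":0},
    {"offset":[0,0.06,0],"yaw":0},
    {"offset":[0,0.04,0],"yaw":0},
    {"offset":[0,0.025,0],"yaw":0},
    {"offset":[0,0,0],"yaw":0},
  ],
)

```text
time_s: 36.07
tool_pos: [481.2, -261.3, 286.3]
ee_rot: [-3.141, -0.0, 1.887]
contact_force: [-0.1, -0.5, -3.0]
width: 8.1
finger_force: 58.7
```

Request:
play_rows(
  commands=[
    {"offset":[0,0,0.03],"yaw":0},
    {"offset":[0,0,0.05],"yaw":0},
    {"offset":[0,0,0.05],"yaw":0},
    {"offset":[0,0,0.03],"yaw":0},
    {"offset":[0,0,0.01],"yaw":0},
    {"offset":[0,0,0],"yaw":0},
    {"offset":[0,0,0],"yaw":0},
  ],
)

```text
time_s: 36.65
tool_pos: [480.3, -261.7, 252.7]
ee_rot: [3.142, 0.0, 1.886]
contact_force: [0.1, -0.5, -2.8]
width: 7.9
finger_force: 58.6
```

```bash
python3 chk.py
```

```text
[ 480.5 -261.7  253. ] 108.08564224404489 [-0.3  1.  -2.4]
out 118.05351832454944 lat -3.827677645305887
pred [367.9 207.1] [417.1 245.3] seen 369 214 402 242
pred [358.  147.6] [395.6 185.4] seen 361 149 396 185
pred [366.4 207.7] [415.4 245.8] seen 369 214 402 242
pred [358.3 148.4] [396.  186.4] seen 361 149 396 185
hook 202 [379 180] [403 226]
hook side 256 [329 118] [391 135]
```

Request:
play_rows(
  commands=[
    {"offset":[0,0,0.02],"yaw":0},
    {"offset":[0,0,0.01],"yaw":0},
    {"offset":[0,0,0],"yaw":0},
  ],
)

```text
time_s: 37.0
tool_pos: [480.3, -261.6, 245.9]
ee_rot: [-3.141, -0.0, 1.886]
contact_force: [0.1, 0.6, -3.8]
width: 7.8
finger_force: 58.6
```

Request:
play_rows(
  commands=[
    {"offset":[0,0,0.008],"yaw":0},
    {"offset":[0,0,0],"yaw":0},
  ],
)

```text
time_s: 37.17
tool_pos: [480.4, -261.6, 245.0]
ee_rot: [3.141, 0.0, 1.886]
contact_force: [-0.0, -0.2, -1.9]
width: 7.7
finger_force: 59.0
```

Request:
play_rows(
  commands=[
    {"offset":[0,0,0.006],"yaw":0},
    {"offset":[0,0,0],"yaw":0},
  ],
)

```text
time_s: 37.33
tool_pos: [480.5, -261.7, 244.6]
ee_rot: [3.141, 0.001, 1.887]
contact_force: [-1.8, 0.4, 4.7]
width: 7.9
finger_force: 59.6
```

The bar rests on the prongs at z≈263. Releasing.

Request:
play_rows(
  commands=[
    {"offset":[0,0,0],"yaw":0},
    {"offset":[0,0,0],"yaw":0},
    {"offset":[0,0,0],"yaw":0},
    {"offset":[0,0,0],"yaw":0},
    {"offset":[0,0,0],"yaw":0},
    {"offset":[0,0,0],"yaw":0},
    {"offset":[0,0,0],"yaw":0},
  ],
  grip=-0.35,
)

```text
time_s: 37.92
tool_pos: [480.4, -261.7, 243.7]
ee_rot: [-3.142, -0.0, 1.886]
contact_force: [-0.3, -0.0, -0.5]
width: 27.4
finger_force: 0.0
```

```bash
python3 chk.py
```

```text
[ 480.4 -261.6  243.7] 108.0891225127125 [-0.1  0.8  0.6]
out 118.10208621131436 lat -3.708060330701449
pred [367.5 207.3] [416.2 245.2] seen 368 212 392 243
pred [357.9 150.5] [395.3 188.3] seen 360 152 395 188
pred [365.9 207.8] [414.6 245.7] seen 368 212 392 243
pred [358.2 151.3] [395.7 189.4] seen 360 152 395 188
hook 198 [379 180] [402 225]
hook side 269 [329 113] [391 135]
```

Carrier is where expected. I'll retreat straight up slowly, then move away.

Request:
play_rows(
  commands=[
    {"offset":[0,0,-0.03],"yaw":0},
    {"offset":[0,0,-0.05],"yaw":0},
    {"offset":[0,0,-0.08],"yaw":0},
    {"offset":[0,0,-0.15],"yaw":0},
    {"offset":[0,0,-0.15],"yaw":0},
    {"offset":[0,0,-0.1],"yaw":0},
    {"offset":[0.15,0,-0.05],"yaw":0},
    {"offset":[0.2,0,0],"yaw":0},
    {"offset":[0.2,0,0],"yaw":0},
    {"offset":[0.2,0,0],"yaw":0},
    {"offset":[0.2,0,0],"yaw":0},
    {"offset":[0.2,0,0],"yaw":0},
  ],
)

```text
time_s: 39.02
tool_pos: [407.8, -41.6, 366.9]
ee_rot: [3.14, 0.001, 1.886]
contact_force: [1.2, 0.3, 0.2]
width: 27.9
finger_force: 0.0
```

Request:
play_rows(
  commands=[
    {"offset":[0.2,0,0],"yaw":0},
    {"offset":[0.2,0,0],"yaw":0},
    {"offset":[0.2,0,0],"yaw":0},
    {"offset":[0,0,0],"yaw":0},
    {"offset":[0,0,0],"yaw":0},
    {"offset":[0,0,0],"yaw":0},
    {"offset":[0,0,0],"yaw":0},
    {"offset":[0,0,0],"yaw":0},
    {"offset":[0,0,0],"yaw":0},
    {"offset":[0,0,0],"yaw":0},
    {"offset":[0,0,0],"yaw":0},
    {"offset":[0,0,0],"yaw":0},
  ],
)

```text
time_s: 40.02
tool_pos: [371.8, 70.8, 365.7]
ee_rot: [-3.141, 0.0, 1.886]
contact_force: [-0.5, 0.3, -0.5]
width: 27.6
finger_force: 0.0
```

```bash
cat > fin.py <<'E'
from h import *
np.set_printoptions(precision=1,suppress=True)
T=snapshot("top");S=snapshot("side");o=get_obs();print(o["tool_pos"])
b=np.array([479.3,-258.5,264.]);a=np.radians(108.1);X=np.array([np.sin(a),-np.cos(a),0]);Y=np.array([np.cos(a),np.sin(a),0])
H=np.array([b+sx*40*X+sy*60*Y-[0,0,h] for sx in(-1,1) for sy in(-1,1) for h in(115,160)])
for s in(T,S):
    q=np.array([proj(s,p)for p in H]);lo,hi=q.min(0),q.max(0);m=hsv(s,(105,120,30),(125,255,255),(lo[0]-20,lo[1]-20,hi[0]+20,hi[1]+20))
    x,y,w,h=cv2.boundingRect(m);print("box pred",lo,hi,"seen",x,y,x+w,y+h,cv2.moments(m,True)["m10"]/cv2.countNonZero(m))
    d=cv2.inRange(cv2.cvtColor(s["frame"],cv2.COLOR_BGR2HSV),(0,0,0),(180,110,50));k,l,st,e=cv2.connectedComponentsWithStats(d)
    for sx in(-1,1):
        for sy in(-1,1):
            c=proj(s,b-[0,0,98]+sx*20*X+sy*40*Y);n=[(e[j],st[j,4])for j in range(1,k) if np.linalg.norm(e[j]-c)<6 and st[j,4]>20]
            if n:print("  cap",sx,sy,c,n)
m=hsv(T,(3,150,90),(14,255,255),(345,170,430,245));p=cv2.findNonZero(m)[:,0];print("hook",len(p),p.min(0),p.max(0),"low",p[p[:,1]>=p[:,1].max()-1].mean(0),"right",p[p[:,0]>=p[:,0].max()-1].mean(0))
t0=cv2.imread("pics/top0.png")
for n,P,R in(("wash",(715.5,308.1,190),40),("lid",(514.6,198,110),40),("jug",(589.7,-16.8,220),40),("side",(498.8,-383.4,150),35)):
    u,v=proj(T,P).astype(int);A=t0[v-12:v+12,u-12:u+12].astype(int);B=T["frame"][v-12:v+12,u-12:u+12].astype(int);print(n,abs(A-B).mean())
E
python3 fin.py
```

```text
[371.7  70.9 365.7]
box pred [366.5 207.6] [415.3 245.6] seen 369 209 415 245 390.3857791225416
  cap -1 -1 [408.2 229. ] [(array([409. , 229.9]), np.int32(42))]
  cap 1 1 [378.  224.1] [(array([380.5, 224.7]), np.int32(54))]
box pred [358.1 150.6] [395.7 188.5] seen 360 152 395 188 374.2670807453416
  cap 1 1 [372.1 164.3] [(array([373. , 163.7]), np.int32(85))]
hook 275 [379 180] [415 238] low [392.  237.5] right [414.5 230.5]
wash 4.664930555555555
lid 2.9027777777777777
jug 3.4108796296296298
side 5.808449074074074
```

Request:
play_rows(
  commands=[
    {"offset":[0,0,0],"yaw":0},
    {"offset":[0,0,0],"yaw":0},
    {"offset":[0,0,0],"yaw":0},
    {"offset":[0,0,0],"yaw":0},
    {"offset":[0,0,0],"yaw":0},
    {"offset":[0,0,0],"yaw":0},
    {"offset":[0,0,0],"yaw":0},
    {"offset":[0,0,0],"yaw":0},
  ],
)

```text
time_s: 40.78
tool_pos: [371.7, 71.1, 365.7]
ee_rot: [3.142, -0.0, 1.887]
contact_force: [0.4, 0.2, -0.3]
width: 27.9
finger_force: 0.0
```

```bash
python3 fin.py | grep -E "box|hook"; python3 - <<'E'
from h import *
T=snapshot("top");t0=cv2.imread("pics/top0.png")
for n,P in(("wash",(715.5,308.1,190)),("lid",(514.6,198,110)),("jug",(589.7,-16.8,220)),("side",(498.8,-383.4,150))):
    u,v=proj(T,P).astype(int);r=cv2.matchTemplate(T["frame"][v-20:v+20,u-20:u+20],t0[v-10:v+10,u-10:u+10],cv2.TM_CCOEFF_NORMED);print(n,cv2.minMaxLoc(r)[1::2])
E
```

```text
box pred [366.5 207.6] [415.3 245.6] seen 369 209 415 245 390.35045317220545
box pred [358.1 150.6] [395.7 188.5] seen 360 152 395 188 374.1801242236025
hook 275 [379 180] [415 238] low [392.  237.5] right [414.5 230.5]
wash (0.9990503191947937, (10, 10))
lid (0.995248019695282, (10, 10))
jug (0.9987219572067261, (10, 10))
side (0.9895411133766174, (10, 10))
```

Everything is still and in place, so I'm handing in.

```bash
python3 -c "from station import *;print(sign_off())"
```

```text
the job is handed in; nothing more can be done
None
```

The job is handed in: the hook is fully out, the carrier hangs still and level across both prongs with both vials in, and the bottles and jars haven't moved; on the way the carrier bumped a prong tip and tilted, so I set it upright on the bench and regrasped it before hanging it.

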